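# Build the seedling stand

### The job

Build the little seedling stand: stand the dark wooden block centred on the black rubber pad and the grey concrete block centred on the cork pad, then lay the board across the tops of both blocks, running centrally over each of them and sticking out about equally at both ends. Then stand the jam jar on the board centred over the wooden block and the terracotta pot upright on the board centred over the concrete block. Let go of everything, and leave the green plastic pot, the spirit level and the mallet where they are.

Things in the scene. Friction and masses are not known exactly. Their poses are not given: they have to be found in the camera images.
- rubber_pad: black rubber pad, 80 x 80 mm, 4 mm thick, fixed on the bench; origin at the centre of its underside. x and y axes run along its edges.
- cork_pad: light brown cork pad, 80 x 80 mm, 4 mm thick, fixed on the bench, 150 to 180 mm (centre to centre) from the rubber pad; origin at the centre of its underside. Both pads have the same yaw, and their y axes run along the line that joins them; which pad is on the left varies.
- wood_block_c (a point): centre (half-way up) of the loose dark wooden block, 46 x 46 mm, 60 mm tall, standing upright; z up, x and y axes square to its sides.
- concrete_block_c (a point): centre (half-way up) of the loose grey concrete block, 46 x 46 mm, 60 mm tall, standing upright, under 0.4 kg; z up, x and y axes square to its sides.
- board_c (a point): centre (half-way up) of the loose light-coloured pine board, 300 mm long (its y axis), 54 mm wide (its x axis), 20 mm thick (z), lying flat on the bench in front of the robot.
- clay_pot_c (a point): centre (half-way up) of the loose small terracotta pot, 70 mm tall, open top, standing upright: a straight rim band 58 mm across from 48 to 70 mm above its foot, below it a body tapering from 51 mm to 42 mm across at the foot; z up.
- jam_jar_c (a point): centre (half-way up) of the loose glass jam jar with a yellow lid, 80 mm tall, 54 mm across at half height; z up.
- green_pot_c (a point): centre (half-way up) of a green plastic pot of the terracotta pot's shape and size (70 mm tall); a bystander, to be left alone.
- spirit_level_c (a point): centre of the loose aluminium spirit level, 400 mm long (its y axis), 22 mm wide, 50 mm high, at the far side of the bench; a bystander, to be left alone.
- mallet_c (a point): point on the handle axis, 32 mm above the bench, of the loose black rubber mallet: handle along its x axis from -150 to +120 mm, head (64 mm across, 90 mm long along y) at x = +120 mm; a bystander, to be left alone.
Mind the look-alikes: they are no part of the job. What is shaped like the part that bears wood_block_c but purple is not meant. What is shaped like the part that bears concrete_block_c but blue is not meant.

How it is judged:
By the outcome, as a careful person would: the job done as asked, in the order asked, and still so for the second after the job is handed in, with the robot touching nothing.
It also fails if it takes over 115 s, if anything falls off the work surface, if the arm or the gripper's body presses on something with over 40 N, if the wrist force passes 120 N, or if a joint passes its speed limit or range.

### The arm

A 7-joint arm with a two-finger parallel gripper is mounted at the origin on the work surface. World frame = base frame: x ahead of the robot, y to its left, z up, the work surface at z = 0. Lengths are in m, angles in rad, forces in N, time in s.
With the tool pointing down it reaches from about 0.4 to 0.85 m from the base axis. Payload 10.4 kg.
Tool frame: the origin (TCP) lies at the very end of the fingers, on their centre line; the grasp point (between the pads) lies 19 mm behind it (manip.grip_depth is the distance from the TCP to the grasp point, in m); z points along the fingers, y is the direction in which the jaws open and shut (so a half turn about z gives the same grasp; the last joint's range is limited). The gripper opens to 85 mm and grips with 20 to 120 N. Pads are 22 mm wide; open, the fingers measure 114 mm over their backs; the gripper's body (76 mm by 85 mm) begins 54 mm behind the grasp point. The pads swing forward as they close: fully open they stand 13 mm farther back than shut.
Start: joints at [-1.366, 0.332, -0.065, 1.46, 0.022, 1.35, -0.088], TCP at [0.141, 0.609, 0.231] pointing down, gripper open.
Joint ranges: [-2.6, 2.6], [-0.5, 2.12], [-1.47, 1.34], [0.16, 2.42], [-1.27, 4.41], [0.06, 2.06], [-2.6, 2.6]. Speed limits (rad/s): [2.22, 2.22, 2.79, 2.79, 3.14, 3.14, 3.14].

### API

Orientations are given as a unit quaternion [x, y, z, w].
In Python, from workcell import manip gives the robot as it stands.
- The arm moves only by the tool step_arm, never from a script. Its argument "motion" is a list of rows, each a list of 6 numbers: the shift along the tool's x, y, z in mm, then the turn, a rotation vector about the tool's x, y, z in degrees. A call has 1 to 20 rows; each row shifts and turns the pose as measured when the row begins, along the tool's axes as they then stand; what a row does not reach is not made up. A row lasts 1/8 s, in which the tool goes at most 62.5 mm and 10.7 degrees, less where a joint would pass 70% of its speed; a pose out of reach is approached as far as the arm can. A call with a gripper value outside its range is refused whole. "jaw" is the finger opening in mm, from 0 to 85.4, set as the call begins (left out, the last holds). The fingers move at their own pace and stop on an object; "force" is the grip in N (left out, the last holds). Time passes only in rows, so rows that do not move let the fingers close. It gives the time, the measured TCP pose, the force and the opening at its end, in the units of the state.
- manip.get_obs(): the state, without advancing time (a new reading comes with each control period).
- manip.camera(name): name is "scene" or "top" or "wrist"; returns the picture (480x640x3 uint8, blue, green, red); there is no depth.
- manip.camera_info(name): a dict with "camera_matrix" (3x3 intrinsics, pixels), "k1" (the pictures are not rectified: a ray, as slopes to the right and down, at radius r is drawn at 1 + k1 r^2 times it, then the intrinsics apply), "R" (3x3) and "t" (3): a world point X has camera coordinates R X + t. Camera axes: x right, y down, z forward; pixel columns grow to the right and rows downward; lengths in m; the calibration is good to about 2 mm. A picture is of the moment at which its call begins: read the wrist's pose just before it. camera_info takes no time and is no camera call; for the wrist camera it gives the pose at the moment of the call.
- manip.hand_in(): hands the job in, once; it reports no verdict.
The state is a dict: "clock": time; "joint_pos": joint angles; "joint_velocities": joint speeds; "tau": joint torques, N m; "position": TCP position; "ee_rot": TCP orientation; "ft_force": force on the tool from outside, world axes, zero at the start; "torque": the same for the moment, N m; "grip_width": opening from 0.0 (shut) to 1.0 (fully open).
Only numpy, scipy, OpenCV 4.12 (cv2) and the standard library are available. Lean on these libraries where they do the work, as an engineer would, in place of code of your own. Each camera call takes 0.05 s, during which the arm holds its last target.

## Working session

There is one attempt and no reset: what is moved stays moved. The work goes in short steps, Python scripts to look and compute and a tool call to move; the robot and the scene stay as the last step left them, time stands still between calls to the robot, and variables do not carry over. Pictures are saved under pics/ and viewed, and the job is handed in when it is done.

Besides the shell and the picture viewer there is one more tool, called as name(argument=value, ...), one argument or row to a line, values as JSON. step_arm: Moves the arm, as the interface text tells. Its arguments: {"type":"object","properties":{"motion":{"type":"array"},"jaw":{"type":"number"},"force":{"type":"number"}},"required":["motion"]}

```bash
ls; mkdir -p pics; cat > h.py <<'E'
import numpy as np, cv2
from workcell import manip
def grab(n,f):
    info=manip.camera_info(n); im=manip.camera(n); cv2.imwrite('pics/'+f+'.png',im)
    np.savez('pics/'+f+'.npz',K=info['camera_matrix'],k1=info['k1'],R=info['R'],t=info['t'])
    return im
def load(f):
    d=np.load('pics/'+f+'.npz'); return cv2.imread('pics/'+f+'.png'),d
def ray(d,uv):
    K=d['K'];k=float(d['k1'])
    uv=np.atleast_2d(np.array(uv,float))
    p=cv2.undistortPoints(uv.reshape(-1,1,2),K,np.array([k,0,0,0,0.])).reshape(-1,2)
    v=np.c_[p,np.ones(len(p))]@d['R']
    c=-d['R'].T@d['t']
    return c,v
def plane(d,uv,z):
    c,v=ray(d,uv); s=(z-c[2])/v[:,2]; return c+v*s[:,None]
def proj(d,X):
    X=np.atleast_2d(np.array(X,float))
    r,_=cv2.Rodrigues(d['R']); return cv2.projectPoints(X,r,d['t'].reshape(3,1),d['K'],np.array([float(d['k1']),0,0,0,0.]))[0].reshape(-1,2)
E
python3 - <<'E'
from h import *
for n in('scene','top','wrist'):
    grab(n,n+'0'); i=manip.camera_info(n); print(n,i['k1'],np.round(-i['R'].T@i['t'],3),np.round(i['camera_matrix'],0).tolist())
o=manip.get_obs(); print(o)
E
```

```text
pics
scene 0.027780151084239865 [ 1.081 -0.412  1.112] [[502.0, 0.0, 320.0], [0.0, 502.0, 242.0], [0.0, 0.0, 1.0]]
top -0.0966825385711881 [ 0.345 -0.012  1.449] [[506.0, 0.0, 314.0], [0.0, 506.0, 238.0], [0.0, 0.0, 1.0]]
wrist -0.02006895666287711 [0.074 0.623 0.374] [[422.0, 0.0, 319.0], [0.0, 422.0, 240.0], [0.0, 0.0, 1.0]]
{'clock': 0.15, 'joint_pos': array([-1.36562101,  0.33269598, -0.06468491,  1.46073345,  0.02163281,
        1.34989478, -0.08853412]), 'joint_velocities': array([ 2.15498771e-03, -4.72217728e-04,  6.21974439e-04, -2.19377925e-03,
        6.73127272e-05, -6.22297654e-04,  8.76851870e-04]), 'tau': array([ 1.13063939e-03, -6.25822091e+01,  4.95138299e-02, -3.91856182e+01,
        1.63856673e-02,  7.57285306e-03,  3.95725556e-05]), 'position': array([0.14108876, 0.6085852 , 0.230725  ]), 'ee_rot': array([ 1.13653820e-01,  9.93520277e-01, -5.17474559e-04, -1.82784519e-05]), 'ft_force': array([-0.11927969,  0.59017828, -0.46696191]), 'torque': array([0.00174509, 0.02097161, 0.01505242]), 'grip_width': 1.002318230206194}
```

View pics/scene0.png

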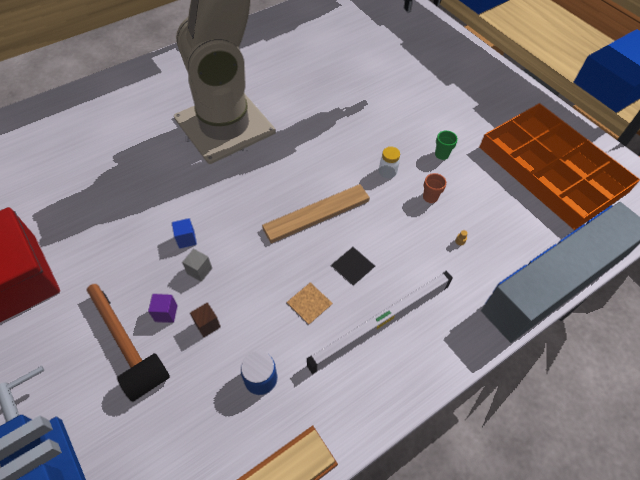

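View pics/top0.png

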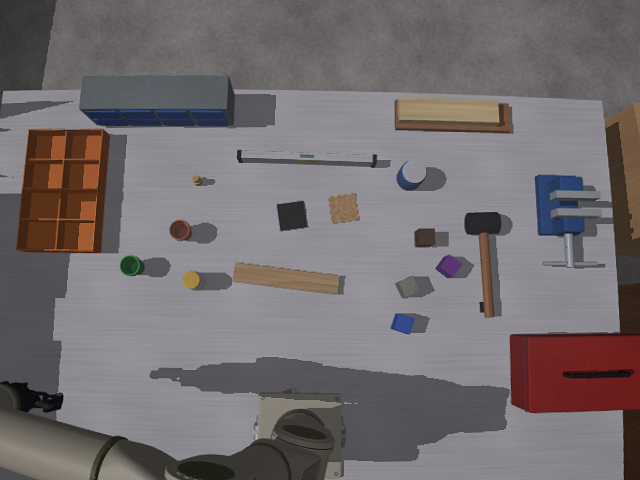

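View pics/wrist0.png

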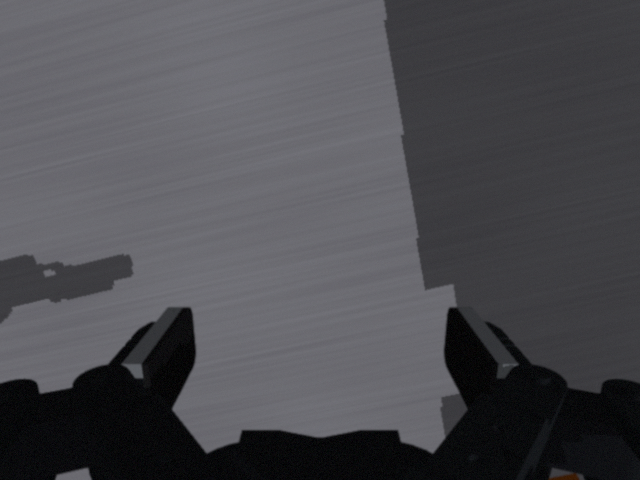

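The top view shows four cube-like things: brown (425,237), purple (449,266), grey (408,287) and blue (402,323). Brown fits the dark wooden block and grey the concrete one. There are two pots, terracotta (180,230) and green (131,266), and the jar with the yellow lid is at (192,281). I'll confirm with enlarged crops.

```bash
python3 - <<'E'
from h import *
im,d=load('top0')
a=cv2.resize(im[215:340,380:505],(400,400),interpolation=cv2.INTER_CUBIC)
b=cv2.resize(im[185:310,110:235],(400,400),interpolation=cv2.INTER_CUBIC)
cv2.imwrite('pics/crop0.png',np.hstack([a,b]))
c=cv2.resize(im[180:305,225:375],(800,667),interpolation=cv2.INTER_CUBIC)
cv2.imwrite('pics/crop1.png',c[:600])
hsv=cv2.cvtColor(im,cv2.COLOR_BGR2HSV)
for n,p in dict(wood=(425,234),conc=(409,284),rub=(292,216),cork=(344,208),board=(288,279),jar=(191,281),clay=(180,226),bench=(350,240),sh=(434,244)).items(): print(n,im[p[1],p[0]],hsv[p[1],p[0]])
E
```

```text
wood [48 54 72] [ 8 85 72]
conc [102 103 103] [ 30   2 103]
rub [46 45 45] [120   6  46]
cork [ 86 111 137] [ 15  95 137]
board [ 90 116 140] [ 16  91 140]
jar [ 66 133 161] [ 21 150 161]
clay [43 48 70] [ 6 98 70]
bench [151 144 145] [124  12 151]
sh [68 68 79] [ 0 36 79]
```

View pics/crop0.png

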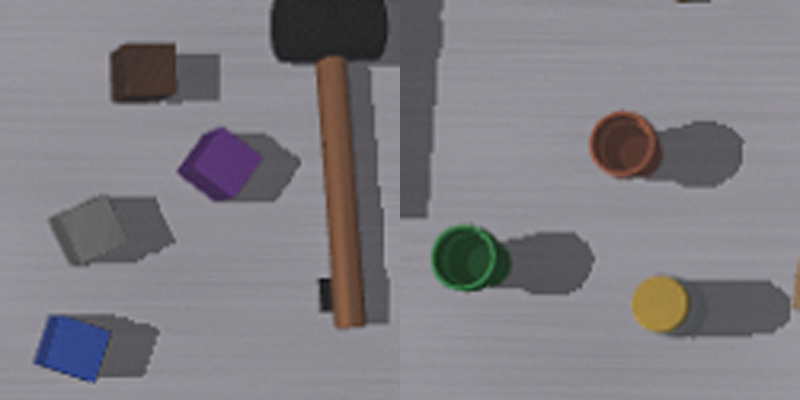

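View pics/crop1.png

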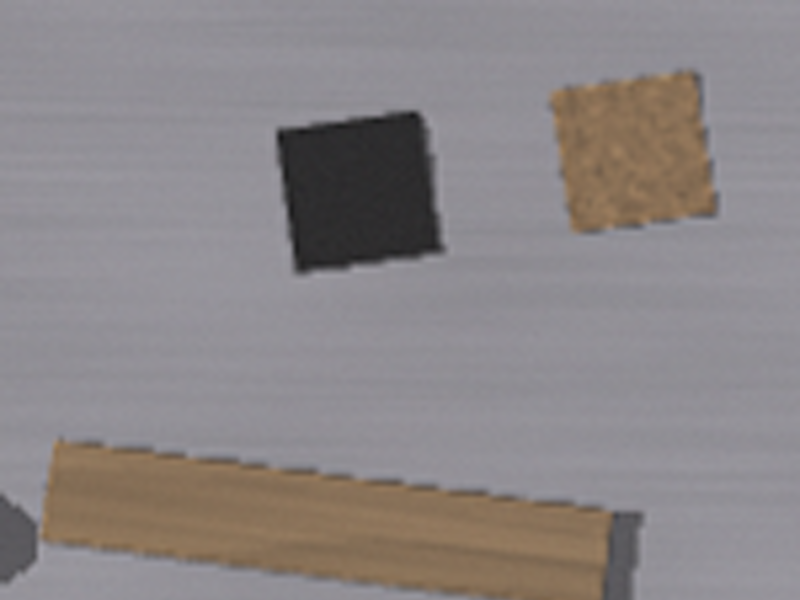

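The crops confirm it: brown block top-left, grey block below it, purple and blue are the look-alikes. The terracotta pot is red-brown, the jar has the yellow lid, and the green pot stands apart. Next are coarse positions from the top view.

```bash
cat >> h.py <<'E'
def blob(mask,near,minA=30):
    n,l,s,c=cv2.connectedComponentsWithStats(mask.astype(np.uint8))
    best=None
    for i in range(1,n):
        if s[i,4]<minA: continue
        q=np.hypot(*(c[i]-near))
        if best is None or q<best[0]: best=(q,i)
    return (l==best[1]).astype(np.uint8)
def rect(d,m,z):
    c=max(cv2.findContours(m,cv2.RETR_EXTERNAL,cv2.CHAIN_APPROX_NONE)[0],key=cv2.contourArea).reshape(-1,2)
    P=plane(d,c,z)[:,:2]; (x,y),(w,h),a=cv2.minAreaRect((P*1000).astype(np.float32))
    m_=cv2.moments(m,True)
    return np.round([x,y,w,h,a],1), np.round(1000*plane(d,[[m_['m10']/m_['m00'],m_['m01']/m_['m00']]],z)[0],1)
E
python3 - <<'E'
from h import *
im,d=load('top0')
I=im.astype(int); B,G,R=I[...,0],I[...,1],I[...,2]
hsv=cv2.cvtColor(im,cv2.COLOR_BGR2HSV).astype(int); H,S,V=hsv[...,0],hsv[...,1],hsv[...,2]
tan=(H>8)&(H<24)&(S>60)&(V>90)
print('rub',rect(d,blob((V<58)&(S<30),(292,216)),.004))
print('cork',rect(d,blob(tan,(344,208)),.004))
print('board',rect(d,blob(tan,(288,279)),.020))
print('wood',rect(d,blob((H<14)&(S>55)&(V<90),(425,237)),.06))
print('conc',rect(d,blob((S<20)&(abs(V-104)<8),(409,284)),.06))
print('lid',rect(d,blob((H>16)&(H<30)&(S>110)&(V>100),(191,281)),.08))
print('clay',rect(d,blob((H<14)&(S>70)&(V<140),(180,230)),.07))
E
```

```text
rub (array([616.4,  28.4,  77.2,  76.7,   9.2]), array([616.2,  28.4,   4. ]))
cork (array([ 640.5, -121.8,   78.4,   79.2,    9.6]), array([ 640.2, -121.5,    4. ]))
board (array([433.5,  41.8, 298.5,  53.3,  83.3]), array([433.5,  41.6,  20. ]))
wood (array([ 549.7, -345.8,   45.2,   55.1,    0.8]), array([ 550.8, -346.1,   60. ]))
conc (array([ 412.7, -297.2,   45. ,   47.9,   24.1]), array([ 412.7, -297.8,   60. ]))
lid (array([420.8, 296.1,  43.3,  44. ,   0.9]), array([421.5, 296.2,  80. ]))
clay (array([560.4, 333.6,  53.2,  59.3,   0.7]), array([559.1, 334.7,  70. ]))
```

```bash
cat >> h.py <<'E'
from scipy.spatial.transform import Rotation as Rn
def pose():
    o=manip.get_obs(); R=Rn.from_quat(o['ee_rot']).as_matrix()
    psi=np.degrees(np.arctan2(R[1,1],R[0,1])); return o,R,psi
def plan(goals,first=None):
    """goals: list of (x,y,z mm,psi deg, n rows)"""
    o,R,psi=pose(); p=o['position']*1000
    print('t',round(o['clock'],2),'at',np.round(p,1),'psi',round(psi,1),'tilt',np.round(R[:2,2],4),'F',np.round(o['ft_force'],1),'w',round(o['grip_width']*85.4,1),'j',np.round(o['joint_pos'],2))
    for g in goals:
        g=list(g); tgt=np.array(g[:3]); dpsi=(g[3]-psi+180)%360-180
        n=g[4] if len(g)>4 else int(max(np.ceil(np.linalg.norm(tgt-p)/55),np.ceil(abs(dpsi)/9),1))
        out=[]
        for k in range(n):
            a=np.radians(psi+dpsi*k/n); y=np.array([np.cos(a),np.sin(a),0]); z=np.array([0,0,-1.]); x=np.cross(y,z)
            d=(tgt-p)/n; out.append([round(float(v),1) for v in (d@x,d@y,d@z)]+[0,0,round(-dpsi/n,1)])
        print(n,str(out).replace(' ',''))
        p=tgt; psi+=dpsi
E
python3 - <<'E'
from h import *
_,d=load('wrist0')
print(np.round(d['R'],3))
plan([(560,300,250,30),(620,-110,260,9.1)])
E
```

```text
[[ 0.226  0.974 -0.002]
 [ 0.938 -0.217  0.271]
 [ 0.263 -0.063 -0.963]]
t 0.15 at [141.1 608.6 230.7] psi 76.9 tilt [-0.0002 -0.001 ] F [-0.1  0.6 -0.5] w 85.6 j [-1.37  0.33 -0.06  1.46  0.02  1.35 -0.09]
10 [[-47.8,-20.6,-1.9,0,0,np.float64(4.7)],[-49.3,-16.6,-1.9,0,0,np.float64(4.7)],[-50.5,-12.5,-1.9,0,0,np.float64(4.7)],[-51.4,-8.4,-1.9,0,0,np.float64(4.7)],[-51.9,-4.1,-1.9,0,0,np.float64(4.7)],[-52.0,0.1,-1.9,0,0,np.float64(4.7)],[-51.8,4.4,-1.9,0,0,np.float64(4.7)],[-51.3,8.6,-1.9,0,0,np.float64(4.7)],[-50.4,12.8,-1.9,0,0,np.float64(4.7)],[-49.2,16.9,-1.9,0,0,np.float64(4.7)]]
8 [[-48.1,-19.1,-1.2,0,0,np.float64(2.6)],[-49.0,-16.9,-1.2,0,0,np.float64(2.6)],[-49.7,-14.7,-1.2,0,0,np.float64(2.6)],[-50.3,-12.4,-1.2,0,0,np.float64(2.6)],[-50.8,-10.1,-1.2,0,0,np.float64(2.6)],[-51.2,-7.8,-1.2,0,0,np.float64(2.6)],[-51.5,-5.4,-1.2,0,0,np.float64(2.6)],[-51.7,-3.1,-1.2,0,0,np.float64(2.6)]]
```

step_arm(
  motion=[
    [-48,-20,-2,0,0,4.7],
    [-49,-17,-2,0,0,4.7],
    [-50,-12,-2,0,0,4.7],
    [-51,-8,-2,0,0,4.7],
    [-52,-4,-2,0,0,4.7],
    [-52,0,-2,0,0,4.7],
    [-52,4,-2,0,0,4.7],
    [-51,9,-2,0,0,4.7],
    [-50,13,-2,0,0,4.7],
    [-49,17,-2,0,0,4.7],
    [-48,-18,-2,0,0,3],
    [-49,-16,-2,0,0,3],
    [-50,-14,-2,0,0,3],
    [-51,-11,-2,0,0,3],
    [-51,-8,-2,0,0,3],
    [-51,-5,-2,0,0,3],
  ],
  jaw=85,
  force=40,
)

```text
clock: 2.15
position: [0.6072, -0.025, 0.2591]
ee_rot: [0.64, 0.768, -0.004, -0.001]
ft_force: [0.4, -0.3, 0.2]
grip_width: 0.993
```

```bash
sed -i 's/round(-dpsi\/n,1)/round(float(-dpsi\/n),1)/' h.py; python3 - <<'E'
from h import *
plan([(620,-10,260,9.1)])
E
```

```text
t 2.15 at [607.2 -25.  259.1] psi 10.4 tilt [-0.0067 -0.0053] F [ 0.4 -0.3  0.2] w 84.8 j [-0.46  0.3   0.53  1.49 -0.15  1.4   0.26]
1 [[12.5,15.3,-0.9,0,0,1.3]]
```

step_arm(
  motion=[
    [12.5,13,0,0,0,1.3],
    [0,0,0,0,0,0],
  ],
)

```text
clock: 2.4
position: [0.6176, -0.0163, 0.2589]
ee_rot: [0.652, 0.758, -0.005, -0.0]
ft_force: [-0.6, 0.4, -0.2]
grip_width: 0.99
```

```bash
python3 - <<'E'
from h import *
s=open('h.py').read()
s=s.replace("    for g in goals:\n","    pr=np.radians(psi); y=np.array([np.cos(pr),np.sin(pr),0]); Rt=np.c_[np.cross(y,[0,0,-1.]),y,[0,0,-1.]]; print('untilt rot',np.round(np.degrees(Rn.from_matrix(R.T@Rt).as_rotvec()),2))\n    for g in goals:\n")
open('h.py','w').write(s)
E
python3 - <<'E'
from h import *
plan([]); grab('wrist','w1')
E
```

```text
t 2.4 at [617.6 -16.3 258.9] psi 8.6 tilt [-0.007  -0.0073] F [-0.6  0.4 -0.2] w 84.6 j [-0.46  0.33  0.53  1.46 -0.16  1.4   0.22]
untilt rot [-0.46  0.35  0.  ]
```

View pics/w1.png

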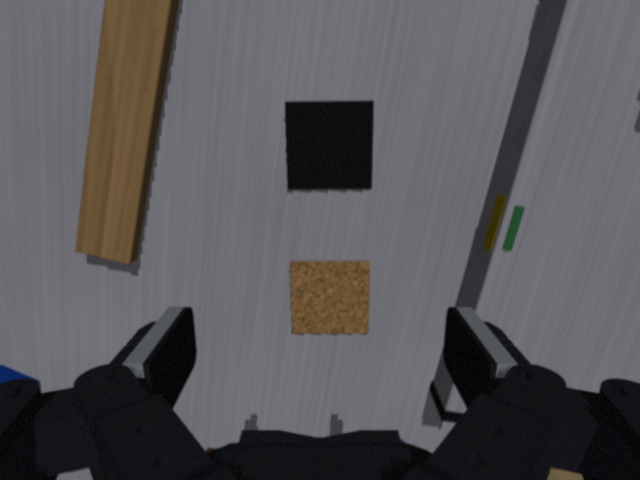

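The rubber pad is at about (330,145) and the cork pad at about (330,297), both fully visible. I'll measure them and plan the move to the wood block.

```bash
python3 - <<'E'
from h import *
im,d=load('w1')
hsv=cv2.cvtColor(im,cv2.COLOR_BGR2HSV).astype(int); H,S,V=hsv[...,0],hsv[...,1],hsv[...,2]
print('rub',rect(d,blob(V<45,(330,145)),.004))
print('cork',rect(d,blob((H>5)&(H<24)&(S>60)&(V>60),(330,297)),.004))
plan([(550,-310,200,0)])
E
```

```text
rub (array([616.8,  27.6,  79.3,  78.8,   8.7]), array([616.6,  29.3,   4. ]))
cork (array([ 641. , -121.9,   80. ,   79.9,    8.8]), array([ 640.7, -120.3,    4. ]))
t 2.45 at [617.3 -18.3 259.2] psi 8.5 tilt [-0.0068 -0.0085] F [ 0.1 -0.5 -0.2] w 84.9 j [-0.46  0.33  0.54  1.46 -0.16  1.4   0.22]
untilt rot [-0.46  0.42  0.  ]
6 [[-46.4,-18.3,9.9,0,0,1.4],[-46.9,-17.1,9.9,0,0,1.4],[-47.3,-15.9,9.9,0,0,1.4],[-47.7,-14.8,9.9,0,0,1.4],[-48.0,-13.6,9.9,0,0,1.4],[-48.3,-12.4,9.9,0,0,1.4]]
```

step_arm(
  motion=[
    [-46,-18,10,-0.4,0.4,1.4],
    [-47,-17,10,0,0,1.4],
    [-47,-16,10,0,0,1.4],
    [-48,-15,10,0,0,1.4],
    [-48,-14,10,0,0,1.4],
    [-48,-12,10,0,0,1.4],
    [0,0,0,0,0,0],
  ],
)

```text
clock: 3.32
position: [0.546, -0.3166, 0.1976]
ee_rot: [0.705, 0.71, -0.001, -0.0]
ft_force: [0.5, 0.9, -0.9]
grip_width: 0.994
```

```bash
python3 - <<'E'
from h import *
plan([]); grab('wrist','w2')
E
```

```text
t 3.33 at [ 546.  -316.6  197.6] psi 0.4 tilt [-0.0019 -0.0006] F [ 0.5  0.9 -0.9] w 84.9 j [-0.05  0.42  0.67  1.52 -0.26  1.3   0.65]
untilt rot [-0.11  0.04  0.  ]
```

View pics/w2.png

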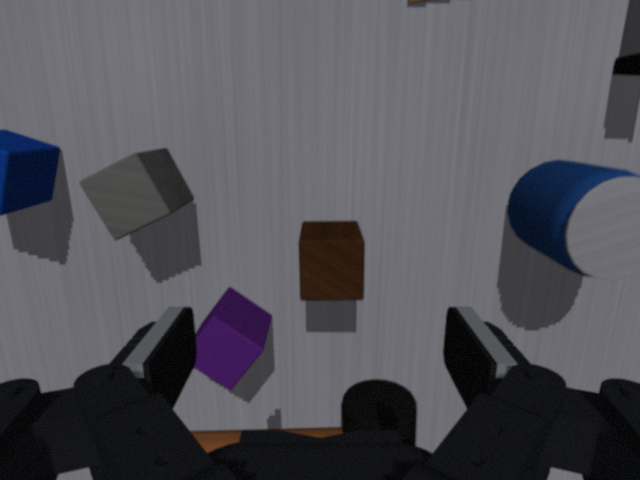

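```bash
python3 - <<'E'
from h import *
im,d=load('w2')
a=cv2.resize(im[205:315,280:390],(440,440),interpolation=cv2.INTER_CUBIC)
b=cv2.resize(im[140:250,70:205],(360*135//110,360),interpolation=cv2.INTER_CUBIC)
o=np.zeros((440,800,3),np.uint8);o[:,:440]=a;o[:360,440:]=b[:,:360]
cv2.imwrite('pics/crop2.png',np.clip(o.astype(float)*1.8,0,255).astype(np.uint8))
E
```

```text
(no output)
```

View pics/crop2.png

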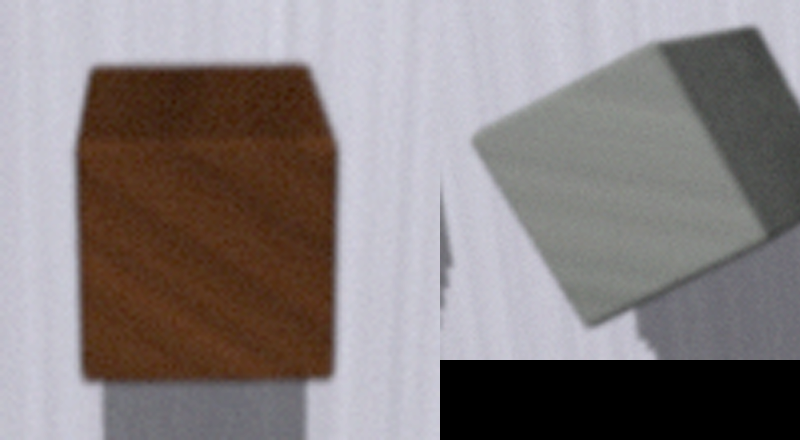

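```bash
python3 - <<'E'
from h import *
im,d=load('w2')
w=(np.array([(80,140),(335,140),(332,379),(84,379)])+.5)/4-.5+[280,205]
c=(np.array([(475,138),(660,45),(767,236),(588,325)])-[440,0]+.5)/3.2727-.5+[70,140]
for q in(w,c):
    P=plane(d,q,.06)[:,:2]*1000; print(np.round(P,1).tolist(),P.mean(0).round(1),[np.linalg.norm(P[i]-P[i-1]).round(1) for i in range(4)],[np.degrees(np.arctan2(*(P[i]-P[i-1])[::-1])).round(1) for i in range(4)], cv2.minAreaRect(P.astype(np.float32)))
plan([])
E
```

```text
[[531.4, -328.2], [575.6, -327.8], [576.6, -372.6], [531.9, -373.0]] [ 553.9 -350.4] [np.float64(44.8), np.float64(44.1), np.float64(44.8), np.float64(44.7)] [np.float64(90.6), np.float64(0.4), np.float64(-88.7), np.float64(-179.5)] ((554.0300903320312, -350.40191650390625), (44.73630905151367, 44.89762878417969), 0.5727260708808899)
[[384.2, -288.9], [424.6, -270.0], [442.8, -309.1], [402.7, -328.7]] [ 413.6 -299.2] [np.float64(43.8), np.float64(44.6), np.float64(43.1), np.float64(44.6)] [np.float64(115.0), np.float64(25.1), np.float64(-65.0), np.float64(-154.0)] ((413.6552734375, -299.354248046875), (44.694210052490234, 43.841514587402344), 25.079641342163086)
t 3.38 at [ 547.4 -314.2  197.9] psi 0.6 tilt [-0.0009  0.0005] F [ 0.5 -0.4 -0.5] w 84.7 j [-0.05  0.42  0.66  1.52 -0.26  1.3   0.65]
untilt rot [-0.05 -0.03 -0.  ]
```

```bash
python3 - <<'E'
from h import *
plan([(553.5,-349.5,120,0.5,3),(553.5,-349.5,24,0.5,3)])
E
```

```text
t 3.38 at [ 547.4 -314.2  197.9] psi 0.6 tilt [-0.0009  0.0005] F [ 0.5 -0.4 -0.5] w 84.7 j [-0.05  0.42  0.66  1.52 -0.26  1.3   0.65]
untilt rot [-0.05 -0.03 -0.  ]
3 [[-11.8,1.9,26.0,0,0,0.0],[-11.8,1.9,26.0,0,0,0.0],[-11.8,1.9,26.0,0,0,0.0]]
3 [[0.0,0.0,32.0,0,0,-0.0],[0.0,0.0,32.0,0,0,-0.0],[0.0,0.0,32.0,0,0,-0.0]]
```

step_arm(
  motion=[
    [-12,2,22,0,0,0],
    [-12,2,22,0,0,0],
    [-12,2,22,0,0,0],
    [0,0,0,0,0,0],
  ],
)

```text
clock: 3.88
position: [0.5554, -0.3478, 0.1259]
ee_rot: [0.701, 0.713, 0.0, -0.002]
ft_force: [-0.1, 0.6, 0.3]
grip_width: 0.996
```

```bash
python3 - <<'E'
from h import *
plan([(553.5,-349.5,24,0.5,4)])
E
```

```text
t 3.88 at [ 555.4 -347.8  125.9] psi 1.0 tilt [-0.0023  0.0033] F [-0.1  0.6  0.3] w 85.1 j [ 0.03  0.54  0.63  1.53 -0.33  1.19  0.74]
untilt rot [-0.13 -0.19 -0.  ]
4 [[-0.4,-0.5,25.5,0,0,0.1],[-0.4,-0.5,25.5,0,0,0.1],[-0.4,-0.5,25.5,0,0,0.1],[-0.4,-0.5,25.5,0,0,0.1]]
```

step_arm(
  motion=[
    [-0.4,-0.5,25.5,-0.1,-0.2,0.1],
    [-0.4,-0.5,25.5,0,0,0.1],
    [-0.4,-0.5,25.5,0,0,0.1],
    [-0.4,-0.5,25.5,0,0,0.1],
    [0,0,0,0,0,0],
  ],
)

```text
clock: 4.5
position: [0.5562, -0.3466, 0.0223]
ee_rot: [0.702, 0.712, 0.001, 0.001]
ft_force: [0.2, -0.5, -0.3]
grip_width: 0.997
```

step_arm(
  motion=[
    [0,0,0,0,0,0],
    [0,0,0,0,0,0],
    [0,0,0,0,0,0],
    [0,0,0,0,0,0],
    [0,0,0,0,0,0],
  ],
  jaw=20,
  force=40,
)

```text
clock: 5.12
position: [0.5584, -0.3472, 0.0265]
ee_rot: [0.701, 0.713, 0.002, 0.003]
ft_force: [-0.0, -0.5, -0.7]
grip_width: 0.535
```

```bash
python3 - <<'E'
from h import *
plan([]);grab('wrist','w3')
E
```

```text
t 5.12 at [ 558.4 -347.2   26.5] psi 0.9 tilt [ 0.0067 -0.0016] F [-0.  -0.5 -0.7] w 45.7 j [ 0.06  0.64  0.58  1.6  -0.4   1.02  0.78]
untilt rot [ 0.38  0.1  -0.  ]
```

View pics/w3.png

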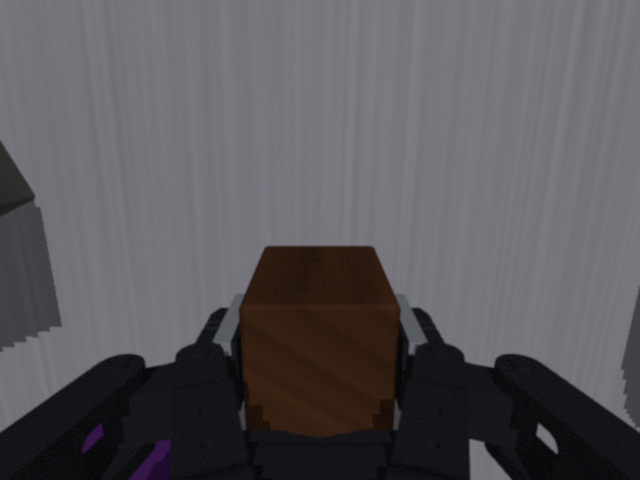

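```bash
python3 - <<'E'
from h import *
im,d=load('w3')
P=plane(d,[(243,306),(398,306),(320,306)],.06)*1000; print(P.round(1))
plan([(556,-346,110,0.9,2),(616.6,28.5,110,9)])
E
```

```text
[[ 535.8 -330.2   60. ]
 [ 579.9 -329.6   60. ]
 [ 557.7 -329.8   60. ]]
t 5.17 at [ 558.4 -347.1   26.5] psi 0.9 tilt [ 0.0067 -0.0016] F [ 0.1 -0.8 -1.7] w 45.2 j [ 0.06  0.64  0.58  1.6  -0.4   1.01  0.78]
untilt rot [ 0.38  0.1  -0.  ]
2 [[0.6,-1.2,-41.8,0,0,0.0],[0.6,-1.2,-41.8,0,0,0.0]]
7 [[53.4,9.5,0.0,0,0,-1.2],[53.2,10.6,0.0,0,0,-1.2],[52.9,11.6,0.0,0,0,-1.2],[52.7,12.7,0.0,0,0,-1.2],[52.4,13.8,0.0,0,0,-1.2],[52.1,14.8,0.0,0,0,-1.2],[51.8,15.9,0.0,0,0,-1.2]]
```

step_arm(
  motion=[
    [0,0,-42,0.4,0.1,0],
    [0,0,-42,0,0,0],
    [53,9,0,0,0,-1.2],
    [53,10,0,0,0,-1.2],
    [53,11,0,0,0,-1.2],
    [53,12,0,0,0,-1.2],
    [53,13,0,0,0,-1.2],
    [53,14,0,0,0,-1.2],
    [51,15,0,0,0,-1.2],
    [0,0,0,0,0,0],
  ],
)

```text
clock: 6.42
position: [0.6133, 0.039, 0.1124]
ee_rot: [0.646, 0.763, -0.0, -0.0]
ft_force: [-0.0, -0.3, -0.9]
grip_width: 0.533
```

```bash
python3 - <<'E'
from h import *
grab('wrist','w4')
plan([(615.9,33,45,9,4)])
E
```

```text
t 6.47 at [613.2  35.6 112.6] psi 9.3 tilt [-0.0004 -0.0013] F [-0.3 -0.3 -1.3] w 45.5 j [-0.54  0.43  0.52  1.66 -0.23  1.12  0.2 ]
untilt rot [-0.04  0.07  0.  ]
4 [[-0.8,0.6,16.9,0,0,0.1],[-0.8,0.6,16.9,0,0,0.1],[-0.8,0.6,16.9,0,0,0.1],[-0.8,0.6,16.9,0,0,0.1]]
```

View pics/w4.png

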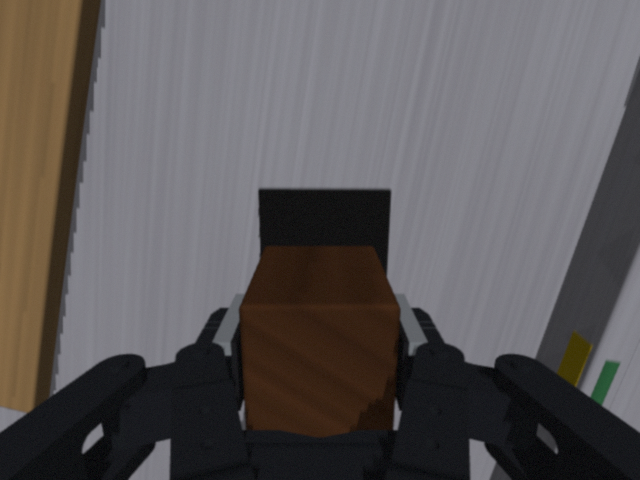

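step_arm(
  motion=[
    [-1,0.6,19,0,0,0.1],
    [-1,0.6,19,0,0,0.1],
    [-1,0.6,19,0,0,0],
    [0,0,12,0,0,0],
    [0,0,0,0,0,0],
  ],
)

```text
clock: 7.1
position: [0.6139, 0.0271, 0.0369]
ee_rot: [0.652, 0.758, -0.003, -0.0]
ft_force: [-0.2, 0.3, -0.4]
grip_width: 0.537
```

```bash
python3 - <<'E'
from h import *
im=grab('wrist','w5')
plan([(615.9,33,31,9,2)])
cv2.imwrite('pics/w5c.png',np.clip(cv2.resize(im[150:450,200:440],(640,800))[:600]*2.5,0,255).astype(np.uint8))
E
```

```text
t 7.15 at [614.2  27.1  37.6] psi 8.6 tilt [-0.0027 -0.0036] F [-0.9 -0.7 -1.2] w 45.5 j [-0.5   0.53  0.49  1.71 -0.28  0.99  0.24]
untilt rot [-0.18  0.18  0.  ]
2 [[2.8,1.3,3.3,0,0,-0.2],[2.8,1.3,3.3,0,0,-0.2]]
```

View pics/w5c.png

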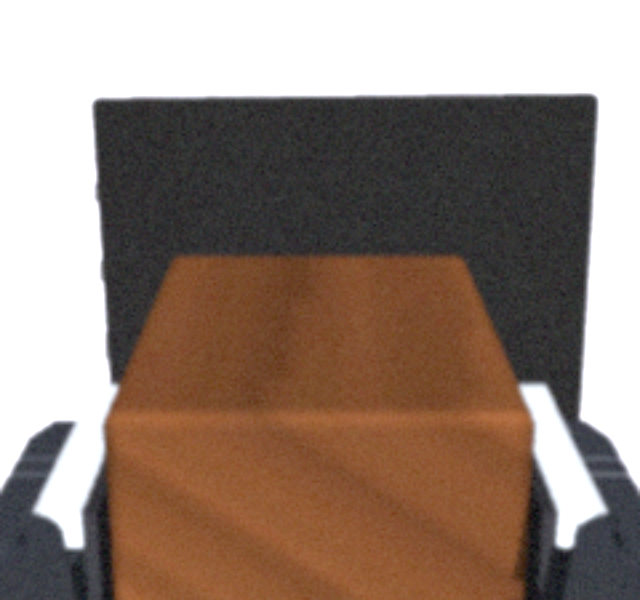

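```bash
python3 - <<'E'
from h import *
im,d=load('w5')
A=plane(d,[(235.6,187.1),(423.9,186.5)],.004)*1000
B=plane(d,[(266.4,246.2),(373.6,246.2)],.011)*1000
psi=np.radians(8.9); X=np.array([np.cos(psi),np.sin(psi)]);Y=np.array([-X[1],X[0]])
for q in(A,B): print(q.round(1).tolist(),(q[:,:2]@X).round(1),(q[:,:2]@Y).round(1))
E
```

```text
[[572.1, 62.3, 4.0], [650.2, 74.4, 4.0]] [574.8 653.9] [-27. -27.]
[[588.5, 40.7, 11.0], [633.0, 47.5, 11.0]] [587.7 632.7] [-50.9 -51. ]
```

step_arm(
  motion=[
    [3.4,2,0,0,0,0],
    [3.2,1.6,0,-0.2,0.2,0],
    [0,0,0,0,0,0],
  ],
)

```text
clock: 7.52
position: [0.6183, 0.0352, 0.0392]
ee_rot: [0.652, 0.758, 0.002, 0.001]
ft_force: [0.0, 0.3, -1.4]
grip_width: 0.533
```

```bash
cat >> h.py <<'E'
def relcheck(n,z,psi0=8.9):
    im=grab('wrist',n); o,_,_=pose(); cv2.imwrite('pics/'+n+'c.png',np.clip(cv2.resize(im[150:375,200:440],(640,600))*2.5,0,255).astype(np.uint8))
def relm(n,pad,blk,z,psi0=8.9,sc=2.6667,zp=.004):
    _,d=load(n); X=np.array([np.cos(np.radians(psi0)),np.sin(np.radians(psi0))]);Y=np.array([-X[1],X[0]])
    A=plane(d,np.array(pad)/sc+[200,150],zp)*1000; B=plane(d,np.array(blk)/sc+[200,150],z)*1000
    for q in(A,B): print(q.round(1).tolist(),(q[:,:2]@X).round(1),(q[:,:2]@Y).round(1))
E
python3 - <<'E'
from h import *
plan([(617,33,31,9,2)]);relcheck('w6',0)
E
```

```text
t 7.53 at [618.3  35.2  39.2] psi 8.7 tilt [0.0033 0.0014] F [ 0.   0.3 -1.4] w 45.5 j [-0.51  0.53  0.49  1.7  -0.29  0.99  0.23]
untilt rot [ 0.2  -0.05  0.  ]
2 [[-1.0,-0.8,4.1,0,0,-0.2],[-1.0,-0.8,4.1,0,0,-0.2]]
```

View pics/w6c.png

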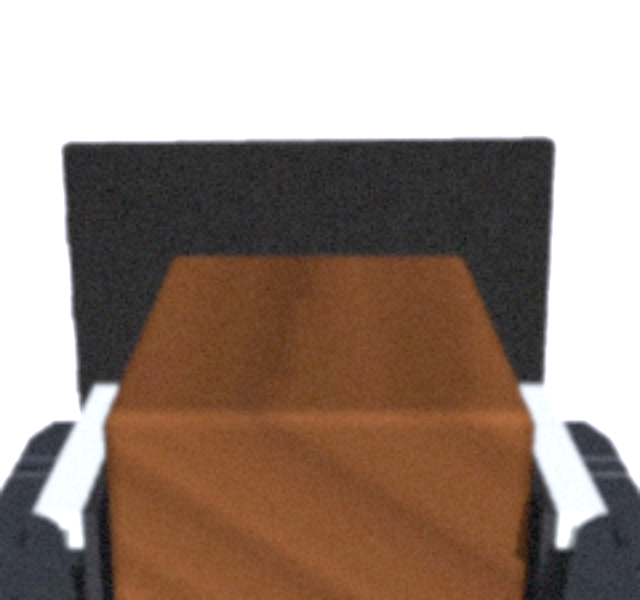

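```bash
python3 - <<'E'
from h import *
relm('w6',[(64,144),(554,140)],[(177,257),(463,257)],.0127)
plan([])
E
```

```text
[[572.0, 62.1, 4.0], [650.2, 74.6, 4.0]] [574.8 653.9] [-27.1 -26.8]
[[593.0, 48.7, 12.7], [637.7, 55.4, 12.7]] [593.4 638.6] [-43.7 -43.9]
t 7.58 at [618.2  35.1  39.3] psi 8.7 tilt [0.0033 0.0014] F [ 0.3 -0.2 -0.9] w 45.6 j [-0.51  0.53  0.49  1.7  -0.29  0.99  0.23]
untilt rot [ 0.2  -0.05  0.  ]
```

step_arm(
  motion=[
    [-0.6,-1.5,3,0.2,0,0],
    [0,0,3,0,0,0],
    [0,0,2,0,0,0],
    [0,0,0,0,0,0],
  ],
)

```text
clock: 8.07
position: [0.6166, 0.034, 0.0307]
ee_rot: [0.652, 0.758, 0.0, -0.0]
ft_force: [-0.3, 0.4, -0.7]
grip_width: 0.533
```

```bash
python3 - <<'E'
from h import *
plan([]);relcheck('w7',0)
E
```

```text
t 8.07 at [616.6  34.   30.7] psi 8.6 tilt [-0.0005  0.0007] F [-0.3  0.4 -0.7] w 45.5 j [-0.51  0.54  0.49  1.7  -0.29  0.97  0.24]
untilt rot [-0.02 -0.05 -0.  ]
```

View pics/w7c.png

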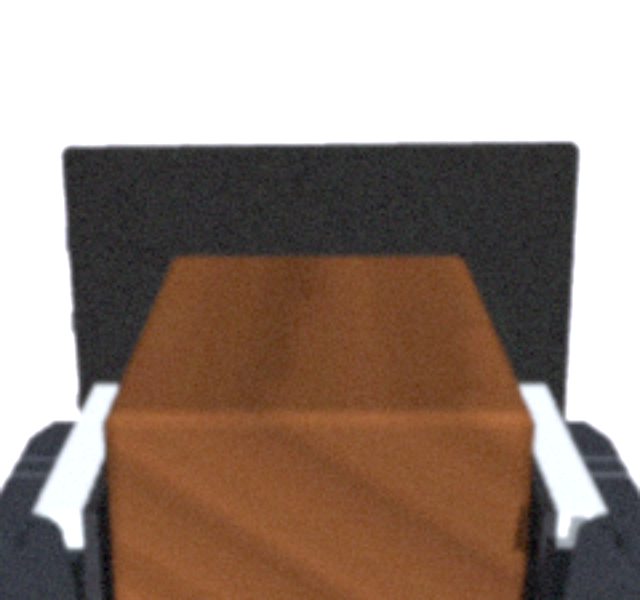

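Centred: the margins are 113 px on the left and 115 px on the right. I'll lower by a millimetre and release.

step_arm(
  motion=[
    [0,0,1,0,0,0],
    [0,0,0.5,0,0,0],
  ],
)

```text
clock: 8.38
position: [0.6168, 0.034, 0.0294]
ee_rot: [0.652, 0.758, 0.0, -0.0]
ft_force: [-2.3, 0.2, 3.3]
grip_width: 0.532
```

step_arm(
  motion=[
    [0,0,0,0,0,0],
    [0,0,0,0,0,0],
    [0,0,0,0,0,0],
    [0,0,-8,0,0,0],
    [0,0,-30,0,0,0],
    [0,0,-50,0,0,0],
  ],
  jaw=85,
)

```text
clock: 9.12
position: [0.6148, 0.0338, 0.1172]
ee_rot: [0.652, 0.758, -0.002, -0.002]
ft_force: [0.4, 0.5, 0.8]
grip_width: 0.999
```

```bash
python3 - <<'E'
from h import *
plan([(413.6,-299,150,-65)])
E
```

```text
t 9.12 at [614.8  33.8 117.2] psi 8.6 tilt [-0.0059 -0.0007] F [0.4 0.5 0.8] w 85.4 j [-0.54  0.43  0.53  1.64 -0.24  1.13  0.2 ]
untilt rot [-0.34 -0.01 -0.  ]
9 [[-33.2,-27.7,-3.6,0,0,8.2],[-36.8,-22.7,-3.6,0,0,8.2],[-39.6,-17.2,-3.6,0,0,8.2],[-41.7,-11.4,-3.6,0,0,8.2],[-42.9,-5.3,-3.6,0,0,8.2],[-43.2,0.8,-3.6,0,0,8.2],[-42.6,7.0,-3.6,0,0,8.2],[-41.2,13.0,-3.6,0,0,8.2],[-38.9,18.7,-3.6,0,0,8.2]]
```

```bash
python3 - <<'E'
from h import *
plan([(450,-282,170,-65,9)])
E
```

```text
t 9.12 at [614.8  33.8 117.2] psi 8.6 tilt [-0.0059 -0.0007] F [0.4 0.5 0.8] w 85.4 j [-0.54  0.43  0.53  1.64 -0.24  1.13  0.2 ]
untilt rot [-0.34 -0.01 -0.  ]
9 [[-31.9,-23.4,-5.9,0,0,8.2],[-34.9,-18.6,-5.9,0,0,8.2],[-37.2,-13.4,-5.9,0,0,8.2],[-38.8,-8.0,-5.9,0,0,8.2],[-39.5,-2.4,-5.9,0,0,8.2],[-39.4,3.3,-5.9,0,0,8.2],[-38.6,8.8,-5.9,0,0,8.2],[-36.9,14.2,-5.9,0,0,8.2],[-34.5,19.3,-5.9,0,0,8.2]]
```

step_arm(
  motion=[
    [-32,-23,-6,-0.3,0,8.2],
    [-35,-19,-6,0,0,8.2],
    [-37,-13,-6,0,0,8.2],
    [-39,-8,-6,0,0,8.2],
    [-40,-2,-6,0,0,8.2],
    [-40,3,-6,0,0,8.2],
    [-39,9,-6,0,0,8.2],
    [-37,14,-6,0,0,8.2],
    [-35,19,-6,0,0,8.2],
    [0,0,0,0,0,0],
    [0,0,0,0,0,0],
  ],
)

```text
clock: 10.5
position: [0.4412, -0.2902, 0.1821]
ee_rot: [0.981, 0.194, 0.009, -0.001]
ft_force: [0.6, 0.3, 0.4]
grip_width: 0.997
```

```bash
python3 - <<'E'
from h import *
plan([]);im=grab('wrist','w8')
E
```

```text
t 10.5 at [ 441.2 -290.2  182.1] psi -67.6 tilt [0.017  0.0048] F [0.6 0.3 0.4] w 85.2 j [-0.35  0.19  0.96  1.83 -0.19  1.19 -0.51]
untilt rot [ 0.12 -1.01  0.  ]
```

View pics/w8.png

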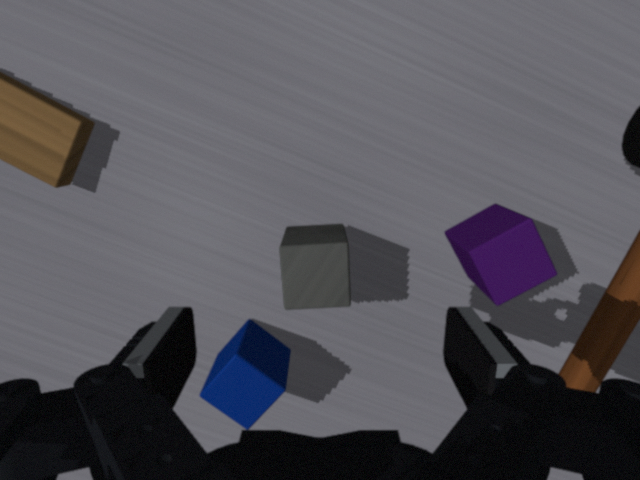

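```bash
python3 - <<'E'
from h import *
im,d=load('w8')
m=blob((cv2.cvtColor(im,cv2.COLOR_BGR2HSV)[...,2]>75)&(im.astype(int).max(2)-im.astype(int).min(2)<40),(316,277))
c=np.clip(cv2.resize(im[205:325,255:375],(600,600),interpolation=cv2.INTER_CUBIC)*2.0,0,255).astype(np.uint8)
cv2.imwrite('pics/w8c.png',c)
E
```

```text
(no output)
```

View pics/w8c.png

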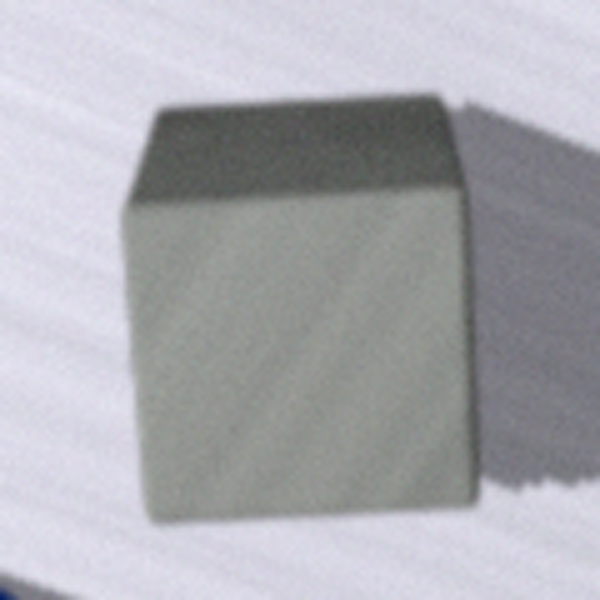

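```bash
python3 - <<'E'
from h import *
im,d=load('w8')
c=(np.array([(126,209),(466,188),(476,499),(152,521)])+.5)/5-.5+[255,205]
P=plane(d,c,.06)[:,:2]*1000; print(P.round(1).tolist(),P.mean(0).round(1),cv2.minAreaRect(P.astype(np.float32)))
plan([(*P.mean(0),100,-65,3),(*P.mean(0),24,-65,3)])
E
```

```text
[[423.2, -270.6], [442.8, -310.7], [403.0, -329.4], [383.2, -289.7]] [ 413.  -300.1] ((412.9808349609375, -300.23834228515625), (44.38789367675781, 45.03335952758789), 26.020998001098633)
t 10.55 at [ 441.1 -290.4  182.1] psi -67.6 tilt [0.0169 0.0045] F [-0.7  0.3 -0.3] w 84.8 j [-0.35  0.19  0.96  1.83 -0.19  1.19 -0.51]
untilt rot [ 0.13 -0.99  0.  ]
3 [[-9.9,-0.6,27.4,0,0,-0.9],[-9.9,-0.7,27.4,0,0,-0.9],[-9.9,-0.9,27.4,0,0,-0.9]]
3 [[0.0,0.0,25.3,0,0,-0.0],[0.0,0.0,25.3,0,0,-0.0],[0.0,0.0,25.3,0,0,-0.0]]
```

step_arm(
  motion=[
    [-10,-0.6,22,0.1,-1,-1],
    [-10,-0.7,22,0,0,-1],
    [-10,-0.9,22,0,0,-1.2],
    [0,0,10,0,0,0],
  ],
)

```text
clock: 11.05
position: [0.4127, -0.2972, 0.1008]
ee_rot: [0.974, 0.227, -0.002, -0.0]
ft_force: [0.6, 0.2, -0.0]
grip_width: 0.992
```

```bash
python3 - <<'E'
from h import *
plan([(413,-300.1,24,-64.3,4)])
E
```

```text
t 11.05 at [ 412.7 -297.2  100.8] psi -63.8 tilt [-0.0033  0.0002] F [ 0.6  0.2 -0. ] w 84.7 j [-0.28  0.28  0.92  1.95 -0.25  1.04 -0.35]
untilt rot [-0.09  0.16  0.  ]
4 [[-0.2,0.7,19.2,0,0,0.1],[-0.2,0.7,19.2,0,0,0.1],[-0.2,0.7,19.2,0,0,0.1],[-0.2,0.7,19.2,0,0,0.1]]
```

step_arm(
  motion=[
    [-0.3,0.7,19,0,0.1,0.1],
    [-0.3,0.7,19,0,0,0.1],
    [-0.3,0.7,19,0,0,0.1],
    [-0.3,0.7,18,0,0,0.1],
    [0,0,0,0,0,0],
  ],
)

```text
clock: 11.68
position: [0.4135, -0.2985, 0.0202]
ee_rot: [0.974, 0.225, -0.002, -0.001]
ft_force: [-0.5, -0.5, 0.3]
grip_width: 0.999
```

step_arm(
  motion=[
    [0,0,0,0,0,0],
    [0,0,0,0,0,0],
    [0,0,0,0,0,0],
    [0,0,0,0,0,0],
    [0,0,0,0,0,0],
  ],
  jaw=20,
  force=50,
)

```text
clock: 12.3
position: [0.4143, -0.2989, 0.0215]
ee_rot: [0.974, 0.225, -0.001, -0.001]
ft_force: [0.1, 0.3, -2.7]
grip_width: 0.533
```

```bash
python3 - <<'E'
from h import *
plan([]);relcheck('w9',0)
E
```

```text
t 12.3 at [ 414.3 -298.9   21.5] psi -64.0 tilt [-0.0022  0.001 ] F [ 0.1  0.3 -2.7] w 45.5 j [-0.18  0.42  0.83  2.   -0.4   0.89 -0.24]
untilt rot [-0.11  0.09  0.  ]
```

View pics/w9c.png

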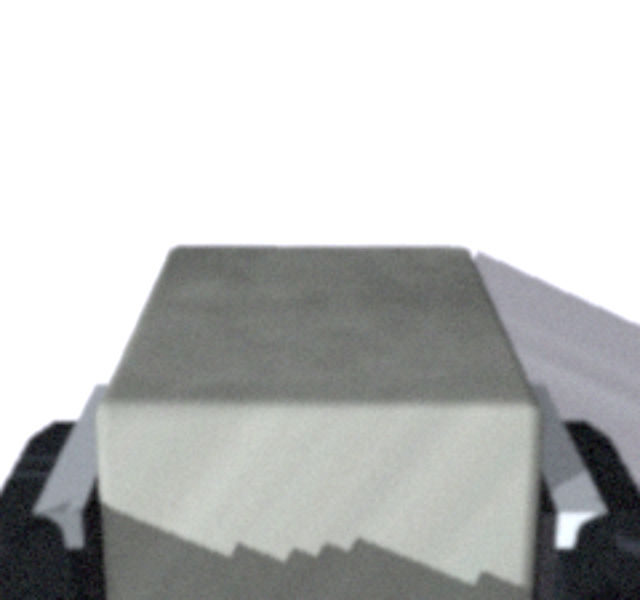

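```bash
python3 - <<'E'
from h import *
plan([(414.3,-298.9,90,-64,2),(645,-121,100,-81.1)])
E
```

```text
t 12.35 at [ 414.3 -298.9   21.5] psi -64.0 tilt [-0.0023  0.001 ] F [ 0.1 -0.1 -1.8] w 45.5 j [-0.18  0.42  0.83  2.   -0.4   0.89 -0.24]
untilt rot [-0.11  0.09  0.  ]
2 [[-0.0,0.0,-34.2,0,0,0.0],[-0.0,0.0,-34.2,0,0,0.0]]
6 [[47.6,-9.8,-1.7,0,0,2.8],[47.0,-12.1,-1.7,0,0,2.8],[46.3,-14.5,-1.7,0,0,2.8],[45.6,-16.8,-1.7,0,0,2.8],[44.7,-19.0,-1.7,0,0,2.8],[43.7,-21.2,-1.7,0,0,2.8]]
```

step_arm(
  motion=[
    [0,0,-34,-0.1,0,0],
    [0,0,-38,0,0,0],
    [48,-10,-2,0,0,2.8],
    [47,-12,-2,0,0,2.8],
    [46,-15,-2,0,0,2.8],
    [46,-17,-2,0,0,2.8],
    [45,-19,-2,0,0,2.8],
    [44,-21,-2,0,0,2.8],
    [0,0,0,0,0,0],
  ],
)

```text
clock: 13.48
position: [0.653, -0.1136, 0.1066]
ee_rot: [0.997, 0.075, -0.001, -0.001]
ft_force: [0.1, -0.4, -2.7]
grip_width: 0.535
```

```bash
python3 - <<'E'
from h import *
plan([(643,-121,33,-81.1,4)])
E
```

```text
t 13.47 at [ 653.  -113.6  106.6] psi -81.4 tilt [-0.0018  0.0016] F [ 0.1 -0.4 -2.7] w 45.7 j [-0.47  0.63  0.82  1.53 -0.49  1.2  -0.98]
untilt rot [-0.11  0.09  0.  ]
4 [[-2.7,1.4,18.4,0,0,-0.1],[-2.8,1.4,18.4,0,0,-0.1],[-2.8,1.4,18.4,0,0,-0.1],[-2.8,1.4,18.4,0,0,-0.1]]
```

step_arm(
  motion=[
    [-2.7,1.4,18,-0.1,0,0],
    [-2.8,1.4,18,0,0,0],
    [-2.8,1.4,18,0,0,0],
    [-2,1.4,15,0,0,0],
    [0,0,0,0,0,0],
  ],
)

```text
clock: 14.1
position: [0.6391, -0.1238, 0.0307]
ee_rot: [0.997, 0.073, -0.003, 0.0]
ft_force: [0.3, -0.8, -1.2]
grip_width: 0.534
```

```bash
python3 - <<'E'
from h import *
plan([]);relcheck('w10',0)
E
```

```text
t 14.1 at [ 639.1 -123.8   30.7] psi -81.6 tilt [-0.006  -0.0007] F [ 0.3 -0.8 -1.2] w 45.6 j [-0.44  0.7   0.78  1.61 -0.54  1.07 -0.93]
untilt rot [-0.01  0.35  0.  ]
```

View pics/w10c.png

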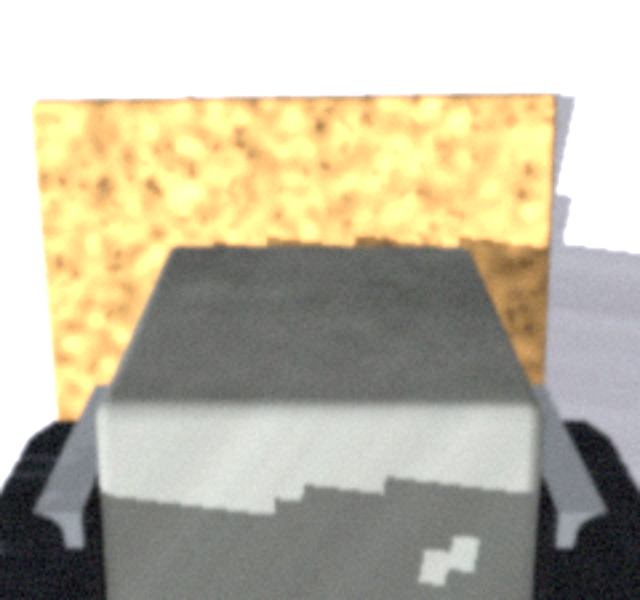

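```bash
python3 - <<'E'
from h import *
relm('w10',[(35,101),(556,96)],[(174,248),(470,248)],.0092,psi0=-81.1)
E
```

```text
[[674.5, -75.9, 4.0], [686.8, -154.1, 4.0]] [179.3 258.5] [654.7 654.7]
[[656.1, -99.9, 9.2], [662.6, -144.6, 9.2]] [200.2 245.4] [632.7 632.3]
```

step_arm(
  motion=[
    [2.6,-2,0,0,0.3,-0.4],
    [2.2,-1.9,0,0,0,0],
    [0,0,0,0,0,0],
  ],
)

```text
clock: 14.52
position: [0.6457, -0.1188, 0.0334]
ee_rot: [0.997, 0.077, 0.002, 0.0]
ft_force: [0.4, 0.1, -2.6]
grip_width: 0.534
```

```bash
python3 - <<'E'
from h import *
plan([]);relcheck('w11',0)
E
```

```text
t 14.53 at [ 645.7 -118.8   33.4] psi -81.2 tilt [0.0039 0.0001] F [ 0.4  0.1 -2.6] w 45.6 j [-0.44  0.7   0.78  1.6  -0.54  1.06 -0.93]
untilt rot [ 0.03 -0.22  0.  ]
```

View pics/w11c.png

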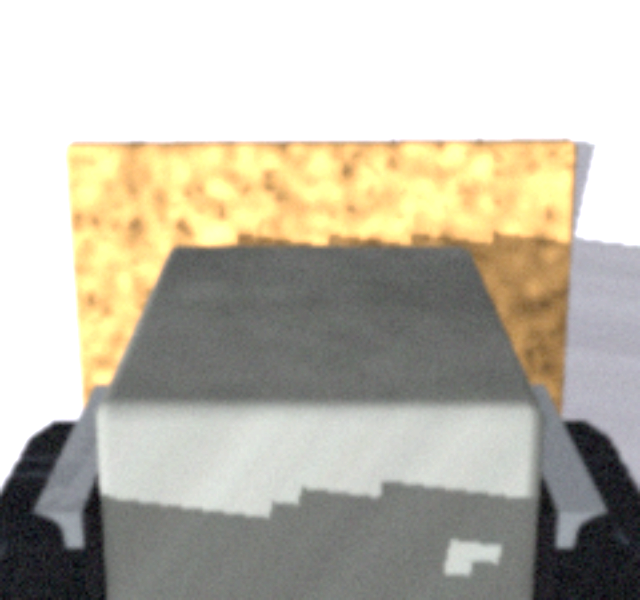

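```bash
python3 - <<'E'
from h import *
relm('w11',[(69,145),(574,140)],[(174,248),(470,248)],.0119,psi0=-81.1)
E
```

```text
[[674.3, -75.8, 4.0], [687.2, -153.6, 4.0]] [179.2 258.1] [654.5 655.2]
[[662.6, -94.7, 11.9], [669.5, -139.4, 11.9]] [196.1 241.3] [640.  639.9]
```

step_arm(
  motion=[
    [-1.5,0,3,0,-0.2,0],
    [-1,0,3,0,0,0],
    [0,0,1.5,0,0,0],
    [0,0,0,0,0,0],
  ],
)

```text
clock: 15.08
position: [0.6429, -0.1194, 0.0254]
ee_rot: [0.997, 0.077, 0.0, 0.0]
ft_force: [-0.3, 0.1, -2.6]
grip_width: 0.539
```

```bash
python3 - <<'E'
from h import *
plan([]);relcheck('w12',0)
E
```

```text
t 15.07 at [ 642.9 -119.4   25.4] psi -81.2 tilt [ 0.0001 -0.0007] F [-0.3  0.1 -2.6] w 46.0 j [-0.44  0.7   0.77  1.61 -0.54  1.05 -0.92]
untilt rot [ 0.04  0.   -0.  ]
```

View pics/w12c.png

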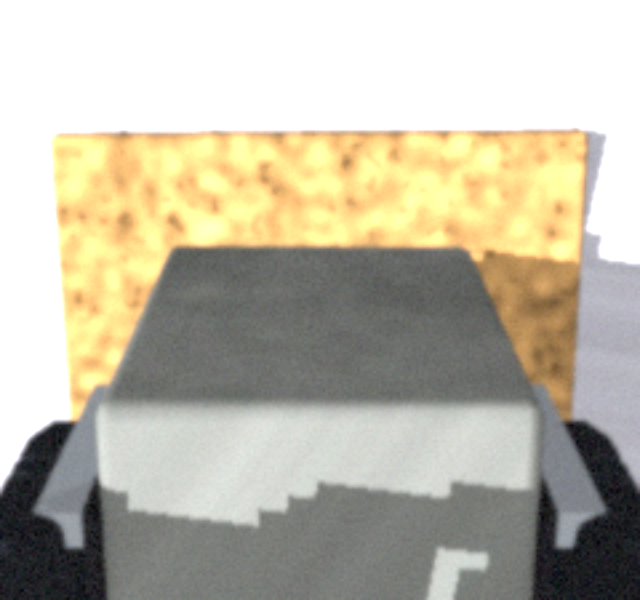

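step_arm(
  motion=[
    [0,0,0.8,0,0,0],
    [0,0,0.4,0,0,0],
  ],
)

```text
clock: 15.38
position: [0.643, -0.1195, 0.0253]
ee_rot: [0.997, 0.077, 0.0, 0.0]
ft_force: [-2.8, 1.1, 2.8]
grip_width: 0.535
```

step_arm(
  motion=[
    [0,0,0,0,0,0],
    [0,0,0,0,0,0],
    [0,0,0,0,0,0],
    [0,0,-8,0,0,0],
    [0,0,-35,0,0,0],
    [0,0,-55,0,0,0],
    [0,0,-55,0,0,0],
  ],
  jaw=85,
)

```text
clock: 16.25
position: [0.6414, -0.1191, 0.18]
ee_rot: [0.997, 0.077, -0.003, 0.0]
ft_force: [1.0, 0.0, -0.2]
grip_width: 0.992
```

```bash
python3 - <<'E'
from h import *
plan([(500,0,260,-6.5)])
E
```

```text
t 16.25 at [ 641.4 -119.1  180. ] psi -81.2 tilt [-0.0051 -0.0007] F [ 1.   0.  -0.2] w 84.7 j [-0.5   0.55  0.88  1.48 -0.43  1.31 -1.  ]
untilt rot [-0.    0.29  0.  ]
9 [[-13.5,-15.5,-8.9,0,0,-8.3],[-11.1,-17.3,-8.9,0,0,-8.3],[-8.5,-18.7,-8.9,0,0,-8.3],[-5.7,-19.7,-8.9,0,0,-8.3],[-2.8,-20.3,-8.9,0,0,-8.3],[0.1,-20.5,-8.9,0,0,-8.3],[3.1,-20.3,-8.9,0,0,-8.3],[6.0,-19.6,-8.9,0,0,-8.3],[8.8,-18.6,-8.9,0,0,-8.3]]
```

```bash
python3 - <<'E'
from h import *
plan([(500,30,275,-6.5,9)])
E
```

```text
t 16.25 at [ 641.4 -119.1  180. ] psi -81.2 tilt [-0.0051 -0.0007] F [ 1.   0.  -0.2] w 84.7 j [-0.5   0.55  0.88  1.48 -0.43  1.31 -1.  ]
untilt rot [-0.    0.29  0.  ]
9 [[-13.0,-18.8,-10.6,0,0,-8.3],[-10.1,-20.5,-10.6,0,0,-8.3],[-7.1,-21.7,-10.6,0,0,-8.3],[-3.9,-22.5,-10.6,0,0,-8.3],[-0.6,-22.8,-10.6,0,0,-8.3],[2.7,-22.7,-10.6,0,0,-8.3],[6.0,-22.0,-10.6,0,0,-8.3],[9.1,-20.9,-10.6,0,0,-8.3],[12.0,-19.4,-10.6,0,0,-8.3]]
```

step_arm(
  motion=[
    [-13,-19,-11,0,0.3,-8.3],
    [-10,-21,-11,0,0,-8.3],
    [-7,-22,-11,0,0,-8.3],
    [-4,-22,-11,0,0,-8.3],
    [-1,-23,-11,0,0,-8.3],
    [3,-23,-11,0,0,-8.3],
    [6,-22,-11,0,0,-8.3],
    [9,-21,-11,0,0,-8.3],
    [12,-19,-11,0,0,-8.3],
    [0,0,0,0,0,0],
    [0,0,0,0,0,0],
  ],
)

```text
clock: 17.62
position: [0.4945, 0.028, 0.2916]
ee_rot: [0.735, 0.679, 0.006, 0.004]
ft_force: [0.6, -0.0, -0.6]
grip_width: 0.996
```

```bash
python3 - <<'E'
from h import *
plan([]);grab('wrist','w13')
E
```

```text
t 17.62 at [494.5  28.  291.6] psi -4.5 tilt [0.0151 0.0026] F [ 0.6 -0.  -0.6] w 85.0 j [-0.83 -0.03  0.68  1.74  0.02  1.41 -0.24]
untilt rot [ 0.85 -0.22  0.  ]
```

View pics/w13.png

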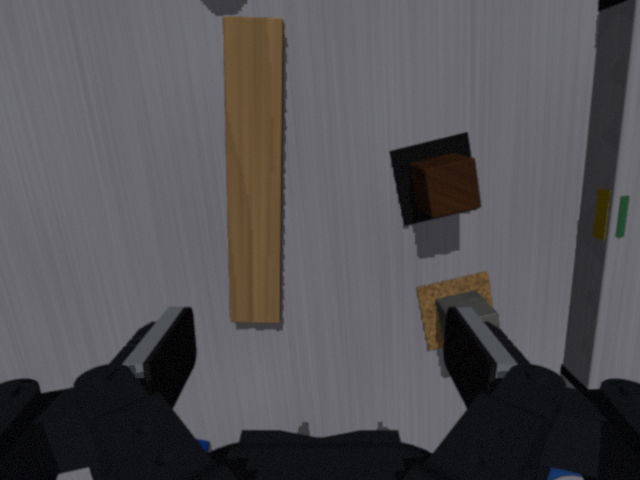

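The board is fully visible, from (254,18) to (256,322). Both blocks stand on their pads, wood at (447,187) and concrete at (470,315).

```bash
python3 - <<'E'
from h import *
im,d=load('w13')
hsv=cv2.cvtColor(im,cv2.COLOR_BGR2HSV).astype(int); H,S,V=hsv[...,0],hsv[...,1],hsv[...,2]
m=blob((H>5)&(H<24)&(S>60)&(V>60),(255,170)); print('board',rect(d,m,.02))
plan([(433.5,41.8,120,-6.5),(433.5,41.8,12,-6.5,4)])
E
```

```text
board (array([434.1,  42. , 299.7,  53.8,  83.4]), array([436.2,  60.5,  20. ]))
t 17.68 at [494.5  27.9 291.5] psi -4.5 tilt [0.0149 0.0023] F [ 0.4  0.5 -0.1] w 84.9 j [-0.83 -0.03  0.68  1.74  0.02  1.41 -0.24]
untilt rot [ 0.84 -0.2   0.  ]
4 [[2.2,-15.5,42.9,0,0,0.5],[2.1,-15.5,42.9,0,0,0.5],[2.0,-15.5,42.9,0,0,0.5],[1.9,-15.5,42.9,0,0,0.5]]
4 [[0.0,0.0,27.0,0,0,-0.0],[0.0,0.0,27.0,0,0,-0.0],[0.0,0.0,27.0,0,0,-0.0],[0.0,0.0,27.0,0,0,-0.0]]
```

step_arm(
  motion=[
    [2.2,-15.5,43,0.8,-0.2,0.5],
    [2.1,-15.5,43,0,0,0.5],
    [2,-15.5,43,0,0,0.5],
    [1.9,-14,43,0,0,0.5],
    [0,0,25,0,0,0],
    [0,0,25,0,0,0],
    [0,0,0,0,0,0],
  ],
)

```text
clock: 18.55
position: [0.4355, 0.0358, 0.0609]
ee_rot: [0.754, 0.657, -0.002, 0.002]
ft_force: [0.4, 0.2, 0.4]
grip_width: 0.993
```

```bash
python3 - <<'E'
from h import *
plan([(434,42,6,-6.6,4)])
E
```

```text
t 18.55 at [435.5  35.8  60.9] psi -7.8 tilt [-0.0009 -0.0049] F [0.4 0.2 0.4] w 84.8 j [-0.83  0.11  0.67  2.15 -0.08  0.91 -0.25]
untilt rot [-0.01  0.28  0.  ]
4 [[1.5,-0.6,13.7,0,0,-0.3],[1.5,-0.6,13.7,0,0,-0.3],[1.5,-0.6,13.7,0,0,-0.3],[1.5,-0.5,13.7,0,0,-0.3]]
```

step_arm(
  motion=[
    [1.7,-0.4,14,0,0.3,-0.3],
    [1.5,-0.4,14,0,0,-0.3],
    [1.5,-0.4,14,0,0,-0.3],
    [1.5,-0.3,10,0,0,-0.3],
    [0,0,0,0,0,0],
  ],
)

```text
clock: 19.18
position: [0.4364, 0.0423, 0.007]
ee_rot: [0.747, 0.665, 0.001, 0.0]
ft_force: [-0.3, -0.6, 0.1]
grip_width: 0.996
```

```bash
python3 - <<'E'
from h import *
plan([(434,42,5,-6.6,1)])
E
```

```text
t 19.18 at [436.4  42.3   7. ] psi -6.7 tilt [0.0021 0.0011] F [-0.3 -0.6  0.1] w 85.0 j [-0.79  0.23  0.64  2.19 -0.2   0.78 -0.14]
untilt rot [ 0.11 -0.07  0.  ]
1 [[-0.6,-2.3,2.0,0,0,-0.1]]
```

step_arm(
  motion=[
    [-0.5,-2.2,2,0,0,0],
    [0,0,0,0,0,0],
    [0,0,0,0,0,0],
    [0,0,0,0,0,0],
    [0,0,0,0,0,0],
  ],
  jaw=30,
  force=60,
)

```text
clock: 19.8
position: [0.4345, 0.0422, 0.0059]
ee_rot: [0.747, 0.665, 0.002, 0.0]
ft_force: [-0.3, -0.4, -1.4]
grip_width: 0.615
```

```bash
python3 - <<'E'
from h import *
plan([(434,42,115,-6.6,3)])
E
```

```text
t 19.8 at [434.5  42.2   5.9] psi -6.7 tilt [0.0032 0.0022] F [-0.3 -0.4 -1.4] w 52.5 j [-0.79  0.23  0.64  2.19 -0.2   0.77 -0.14]
untilt rot [ 0.17 -0.15  0.  ]
3 [[-0.1,-0.2,-36.4,0,0,-0.0],[-0.1,-0.2,-36.4,0,0,-0.0],[-0.1,-0.2,-36.4,0,0,-0.0]]
```

step_arm(
  motion=[
    [0,0,-20,0.1,-0.1,0],
    [0,0,-40,0,0,0],
    [0,0,-50,0,0,0],
    [0,0,-25,0,0,0],
    [0,0,0,0,0,0],
  ],
)

```text
clock: 20.42
position: [0.4337, 0.0417, 0.1444]
ee_rot: [0.747, 0.665, -0.0, 0.0]
ft_force: [0.6, 0.1, -2.6]
grip_width: 0.612
```

```bash
python3 - <<'E'
from h import *
plan([(628.6,-46.4,130,8.9)]);grab('wrist','w14')
E
```

```text
t 20.43 at [433.7  41.7 144.4] psi -6.7 tilt [ 0.0002 -0.0005] F [ 0.6  0.1 -2.6] w 52.3 j [-0.88 -0.06  0.67  2.08  0.04  1.11 -0.34]
untilt rot [ 0.01  0.02 -0.  ]
4 [[-16.2,51.0,3.6,0,0,-3.9],[-19.6,49.8,3.6,0,0,-3.9],[-23.0,48.3,3.6,0,0,-3.9],[-26.2,46.6,3.6,0,0,-3.9]]
```

View pics/w14.png

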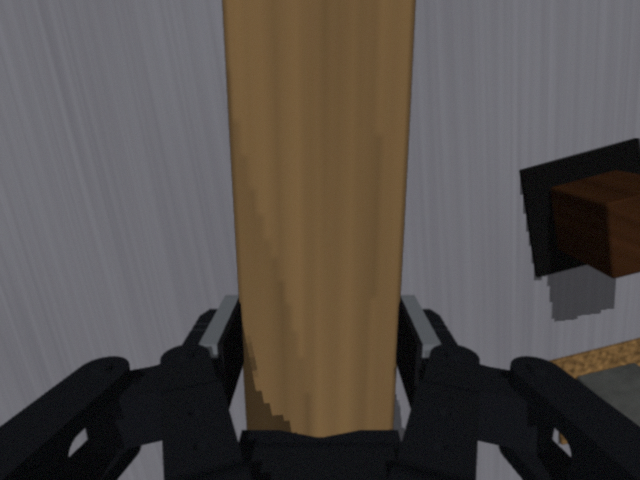

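step_arm(
  motion=[
    [-10,34,2,0,0,-2.6],
    [-12,34,2,0,0,-2.6],
    [-13,33,2,0,0,-2.6],
    [-15,33,2,0,0,-2.6],
    [-16,32,2,0,0,-2.6],
    [-18,28,2,0,0,-2.6],
    [0,0,0,0,0,0],
    [0,0,0,0,0,0],
  ],
)

```text
clock: 21.48
position: [0.627, -0.0459, 0.114]
ee_rot: [0.646, 0.763, -0.009, -0.006]
ft_force: [0.2, 0.5, -1.5]
grip_width: 0.608
```

```bash
python3 - <<'E'
from h import *
plan([(628.6,-46.4,82,8.9,4)]);grab('wrist','w15')
E
```

```text
t 21.48 at [627.  -45.9 114. ] psi 9.5 tilt [-0.0198 -0.0062] F [ 0.2  0.5 -1.5] w 52.0 j [-0.53  0.52  0.7   1.6  -0.35  1.17  0.42]
untilt rot [-1.18  0.16  0.  ]
4 [[-0.2,0.4,8.0,0,0,0.2],[-0.2,0.4,8.0,0,0,0.2],[-0.2,0.4,8.0,0,0,0.2],[-0.2,0.4,8.0,0,0,0.2]]
```

View pics/w15.png

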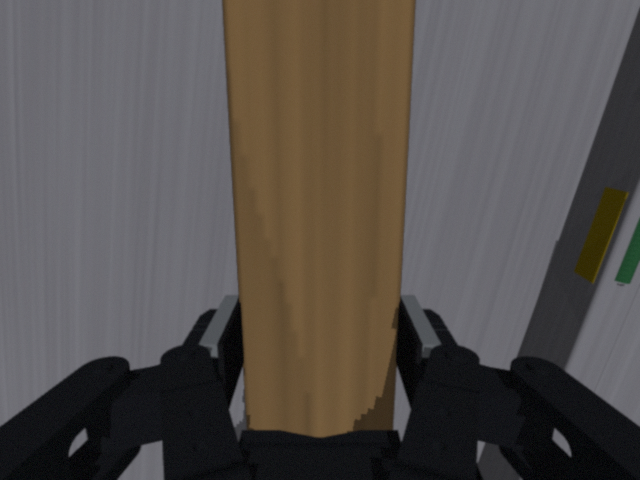

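step_arm(
  motion=[
    [0,0.4,6,-1.2,0.2,0.4],
    [0,0.4,8,0,0,0.2],
    [0,0.4,8,0,0,0],
    [0,0,6,0,0,0],
    [0,0,0,0,0,0],
  ],
)

```text
clock: 22.15
position: [0.6266, -0.0437, 0.0839]
ee_rot: [0.65, 0.76, 0.002, -0.0]
ft_force: [-1.2, -0.0, -1.6]
grip_width: 0.617
```

```bash
python3 - <<'E'
from h import *
plan([(628.6,-46.4,71,8.9,2)]);a=grab('scene','s15');b=grab('top','t15')
cv2.imwrite('pics/st.png',np.hstack([cv2.resize(a[150:360,220:460],(400,350)),cv2.resize(b[150:290,230:390],(400,350))]))
E
```

```text
t 22.15 at [626.6 -43.7  83.9] psi 9.0 tilt [0.0013 0.0029] F [-1.2 -0.  -1.6] w 52.7 j [-0.52  0.53  0.69  1.65 -0.38  1.09  0.43]
untilt rot [ 0.1  -0.15  0.  ]
2 [[-1.5,0.8,6.5,0,0,0.0],[-1.5,0.8,6.5,0,0,0.0]]
```

View pics/st.png

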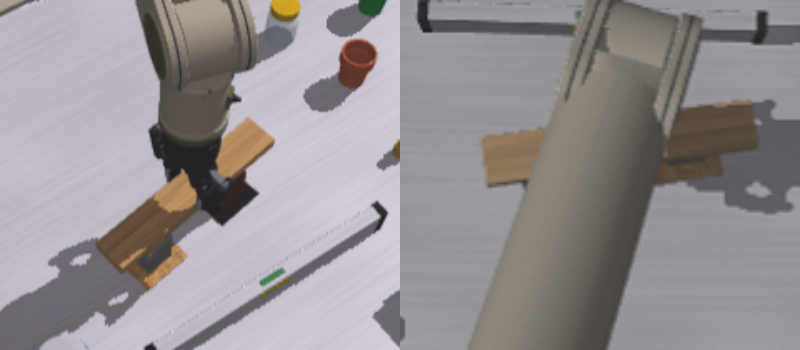

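step_arm(
  motion=[
    [-1.4,1,4,0.1,-0.1,0.1],
    [-1,0.9,4,0,0,0],
    [0,0,2.5,0,0,0],
    [0,0,0,0,0,0],
  ],
)

```text
clock: 22.75
position: [0.6298, -0.0462, 0.0737]
ee_rot: [0.651, 0.759, 0.001, 0.0]
ft_force: [-0.6, -0.1, -1.2]
grip_width: 0.611
```

```bash
python3 - <<'E'
from h import *
plan([(628.6,-46.4,70,8.9,1)])
E
```

```text
t 22.75 at [629.8 -46.2  73.7] psi 8.8 tilt [0.0014 0.0006] F [-0.6 -0.1 -1.2] w 52.2 j [-0.51  0.55  0.68  1.65 -0.39  1.08  0.44]
untilt rot [ 0.08 -0.02  0.  ]
1 [[0.0,-1.2,3.7,0,0,-0.1]]
```

step_arm(
  motion=[
    [0,-1.1,1.5,0.1,0,0],
    [0,0,1.2,0,0,0],
    [0,0,1,0,0,0],
    [0,0,0,0,0,0],
  ],
)

```text
clock: 23.25
position: [0.6287, -0.0464, 0.0699]
ee_rot: [0.651, 0.759, 0.0, -0.0]
ft_force: [0.1, -0.0, -2.5]
grip_width: 0.612
```

```bash
python3 - <<'E'
from h import *
plan([(628.6,-46.4,70,8.9,1)])
E
```

```text
t 23.25 at [628.7 -46.4  69.9] psi 8.8 tilt [-0.0002  0.0004] F [ 0.1 -0.  -2.5] w 52.2 j [-0.51  0.56  0.68  1.65 -0.39  1.07  0.44]
untilt rot [-0.01 -0.03 -0.  ]
1 [[0.0,-0.1,-0.1,0,0,-0.1]]
```

Still no contact force (Fz about -2.5, the weight of the board). I'll lower in small rows.

step_arm(
  motion=[
    [0,0,0.8,0,0,0],
    [0,0,0.6,0,0,0],
    [0,0,0,0,0,0],
  ],
)

```text
clock: 23.62
position: [0.629, -0.0464, 0.0699]
ee_rot: [0.651, 0.759, 0.001, -0.0]
ft_force: [-0.6, 1.0, -1.9]
grip_width: 0.608
```

step_arm(
  motion=[
    [0,0,1.2,0,0,0],
    [0,0,1,0,0,0],
  ],
)

```text
clock: 23.88
position: [0.6291, -0.0464, 0.0697]
ee_rot: [0.651, 0.759, 0.001, -0.0]
ft_force: [-5.9, 1.5, 12.3]
grip_width: 0.608
```

step_arm(
  motion=[
    [0,0,-0.3,0,0,0],
    [0,0,0,0,0,0],
    [0,0,0,0,0,0],
    [0,0,0,0,0,0],
    [0,0,-8,0,0,0],
    [0,0,-30,0,0,0],
    [0,0,-55,0,0,0],
    [0,0,-55,0,0,0],
    [0,0,-40,0,0,0],
  ],
  jaw=85,
)

```text
clock: 25.0
position: [0.6275, -0.0468, 0.2622]
ee_rot: [0.651, 0.759, -0.001, -0.002]
ft_force: [0.4, 0.1, -1.1]
grip_width: 0.992
```

```bash
python3 - <<'E'
from h import *
plan([(510,250,255,30)]);grab('wrist','w16')
E
```

```text
t 25.0 at [627.5 -46.8 262.2] psi 8.8 tilt [-0.0036  0.0011] F [ 0.4  0.1 -1.1] w 84.7 j [-0.56  0.4   0.77  1.43 -0.27  1.43  0.36]
untilt rot [-0.19 -0.1  -0.  ]
6 [[51.9,-11.8,1.2,0,0,-3.5],[52.5,-8.6,1.2,0,0,-3.5],[52.9,-5.3,1.2,0,0,-3.5],[53.2,-2.1,1.2,0,0,-3.5],[53.2,1.2,1.2,0,0,-3.5],[53.0,4.5,1.2,0,0,-3.5]]
```

View pics/w16.png

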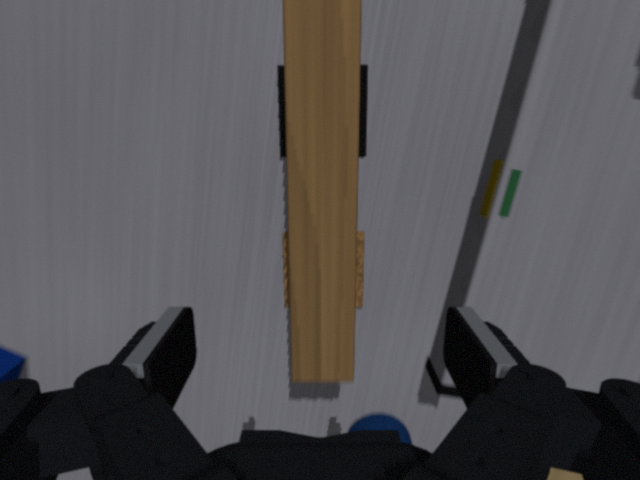

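```bash
python3 - <<'E'
from h import *
_,d=load('w16'); X=np.array([np.cos(np.radians(8.9)),np.sin(np.radians(8.9))]);Y=np.array([-X[1],X[0]])
for n,q,z in(('end',[(293,382),(354,381)],.084),('mid',[(286.5,110),(360,110)],.084),('rub',[(279,110),(367,110)],.004),('cork',[(284,270),(364,270)],.004),('corkends',[(363.5,231.5),(361.5,308)],.004)):
    P=plane(d,q,z)[:,:2]*1000; print(n,(P@X).round(1),(P@Y).round(1))
E
```

```text
end [587.8 641.3] [-295.4 -294.3]
mid [587.4 641.1] [-67.3 -67.4]
rub [574.2 654.5] [-65.2 -65.3]
cork [575.  655.8] [-219.9 -219.9]
corkends [654.2 654.3] [-179.8 -261.6]
```

```bash
python3 - <<'E'
from h import *
plan([(440,265,240,20,8)])
E
```

```text
t 25.05 at [629.2 -47.3 267.6] psi 8.8 tilt [0.0028 0.0014] F [-0.9  0.5  4.6] w 85.0 j [-0.56  0.39  0.77  1.43 -0.27  1.43  0.36]
untilt rot [ 0.17 -0.05  0.  ]
8 [[42.2,-17.4,3.5,0,0,-1.4],[42.6,-16.4,3.5,0,0,-1.4],[43.0,-15.3,3.5,0,0,-1.4],[43.4,-14.3,3.5,0,0,-1.4],[43.7,-13.2,3.5,0,0,-1.4],[44.0,-12.1,3.5,0,0,-1.4],[44.3,-11.1,3.5,0,0,-1.4],[44.5,-10.0,3.5,0,0,-1.4]]
```

step_arm(
  motion=[
    [42,-17,3,0.2,0,-1.4],
    [43,-16,3,0,0,-1.4],
    [43,-15,3,0,0,-1.4],
    [43,-14,3,0,0,-1.4],
    [44,-13,3,0,0,-1.4],
    [44,-12,3,0,0,-1.4],
    [44,-11,3,0,0,-1.4],
    [44,-10,3,0,0,-1.4],
    [0,0,0,0,0,0],
    [0,0,0,0,0,0],
  ],
)

```text
clock: 26.3
position: [0.4371, 0.2712, 0.2476]
ee_rot: [0.573, 0.82, 0.004, 0.002]
ft_force: [0.8, -0.8, -0.0]
grip_width: 0.995
```

```bash
python3 - <<'E'
from h import *
plan([]);grab('wrist','w17')
E
```

```text
t 26.3 at [437.1 271.2 247.6] psi 20.1 tilt [0.0076 0.0033] F [ 0.8 -0.8 -0. ] w 85.0 j [-1.15  0.06  0.53  1.76 -0.03  1.32 -0.26]
untilt rot [ 0.47 -0.03  0.  ]
```

View pics/w17.png

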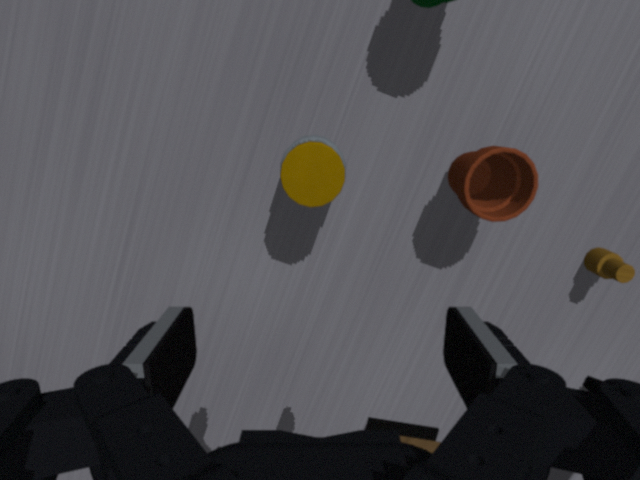

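The lid is at (313,173), the terracotta rim centred near (500,183) and the green pot off at the top edge. I'll measure both.

```bash
python3 - <<'E'
from h import *
im,d=load('w17')
hsv=cv2.cvtColor(im,cv2.COLOR_BGR2HSV).astype(int); H,S,V=hsv[...,0],hsv[...,1],hsv[...,2]
m=blob((H>16)&(H<30)&(S>110)&(V>80),(313,173)); print('lid',rect(d,m,.08))
m=blob((H<14)&(S>80)&(V>50),(495,183)); x,y,w,h=cv2.boundingRect(m); print(x,y,w,h)
c=np.clip(cv2.resize(im[135:235,440:550],(660,600),interpolation=cv2.INTER_CUBIC)*1.6,0,255).astype(np.uint8); cv2.imwrite('pics/w17c.png',c)
plan([(421.5,296.5,110,10,5)])
E
```

```text
lid (array([421.9, 297.8,  46.8,  46.6,  65.6]), array([422. , 298.4,  80. ]))
452 146 86 75
t 26.35 at [437.  271.4 247.5] psi 20.1 tilt [0.0073 0.0034] F [-0.1 -0.4 -0.6] w 84.9 j [-1.15  0.06  0.53  1.76 -0.03  1.32 -0.26]
untilt rot [ 0.46 -0.04  0.  ]
5 [[5.8,-1.2,27.5,0,0,2.0],[5.7,-1.4,27.5,0,0,2.0],[5.7,-1.6,27.5,0,0,2.0],[5.6,-1.8,27.5,0,0,2.0],[5.6,-2.0,27.5,0,0,2.0]]
```

View pics/w17c.png

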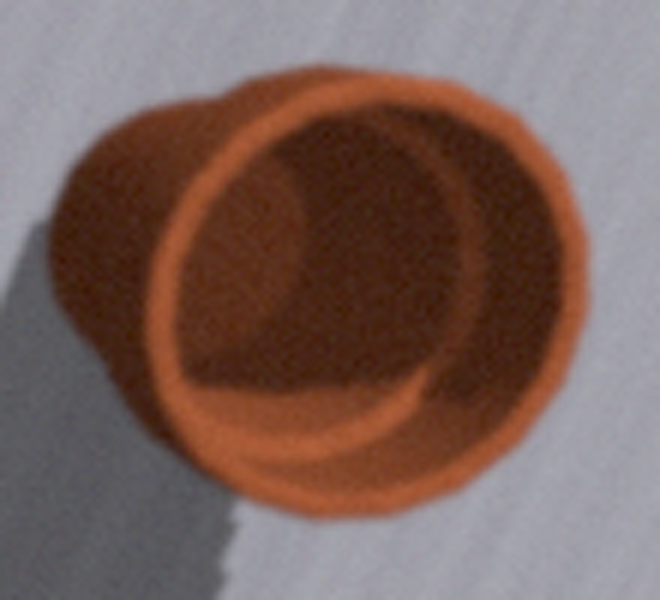

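```bash
python3 - <<'E'
from h import *
_,d=load('w17'); P=plane(d,np.array([(367.5,296.5),(147,305),(588,285),(380,74),(350,518)])/6+[440,135],.07)*1000; print(P.round(1).tolist(), np.linalg.norm(P[1]-P[2]),np.linalg.norm(P[3]-P[4]))
plan([(422,298,100,10,5)])
E
```

```text
[[561.2, 339.6, 70.0], [535.0, 328.8, 70.0], [587.4, 350.8, 70.0], [550.1, 365.2, 70.0], [572.2, 312.6, 70.0]] 56.785249920665876 57.05233814177132
t 26.35 at [437.  271.4 247.5] psi 20.1 tilt [0.0073 0.0034] F [-0.1 -0.4 -0.6] w 84.9 j [-1.15  0.06  0.53  1.76 -0.03  1.32 -0.26]
untilt rot [ 0.46 -0.04  0.  ]
5 [[6.0,-1.0,29.5,0,0,2.0],[6.0,-1.2,29.5,0,0,2.0],[5.9,-1.4,29.5,0,0,2.0],[5.9,-1.6,29.5,0,0,2.0],[5.8,-1.8,29.5,0,0,2.0]]
```

step_arm(
  motion=[
    [6,-1,24,0.5,0,2],
    [6,-1,26,0,0,2],
    [6,-1.5,26,0,0,2],
    [5.5,-1.5,26,0,0,2],
    [5,-2,22,0,0,2],
    [0,0,0,0,0,0],
  ],
)

```text
clock: 27.1
position: [0.4281, 0.2912, 0.1219]
ee_rot: [0.649, 0.761, 0.001, 0.0]
ft_force: [-0.4, -0.5, 0.4]
grip_width: 0.996
```

```bash
python3 - <<'E'
from h import *
plan([(422,298,21,10,5)])
E
```

```text
t 27.1 at [428.1 291.2 121.9] psi 9.0 tilt [0.0025 0.0017] F [-0.4 -0.5  0.4] w 85.1 j [-1.16  0.2   0.52  1.9  -0.11  1.07 -0.43]
untilt rot [ 0.16 -0.07  0.  ]
5 [[1.5,-1.0,20.2,0,0,-0.2],[1.5,-1.0,20.2,0,0,-0.2],[1.5,-1.0,20.2,0,0,-0.2],[1.5,-1.0,20.2,0,0,-0.2],[1.5,-1.0,20.2,0,0,-0.2]]
```

step_arm(
  motion=[
    [3.5,-2.5,14,0.1,0,0],
    [3.5,-2.5,14,0,0,0],
    [0.5,0,20,0,0,0],
    [0,0,20,0,0,0],
    [0,0,20,0,0,0],
    [0,0,10,0,0,0],
    [0,0,0,0,0,0],
  ],
)

```text
clock: 27.98
position: [0.4238, 0.2988, 0.0212]
ee_rot: [0.649, 0.761, 0.003, -0.0]
ft_force: [-0.2, -0.2, 0.4]
grip_width: 1.004
```

```bash
python3 - <<'E'
from h import *
plan([(422,298,22,10,1)]);grab('wrist','w18')
E
```

```text
t 27.98 at [423.8 298.8  21.2] psi 9.0 tilt [0.0039 0.0046] F [-0.2 -0.2  0.4] w 85.7 j [-1.12  0.35  0.48  1.98 -0.21  0.86 -0.37]
untilt rot [ 0.26 -0.23  0.  ]
1 [[-0.5,-1.9,-0.8,0,0,-1.0]]
```

View pics/w18.png

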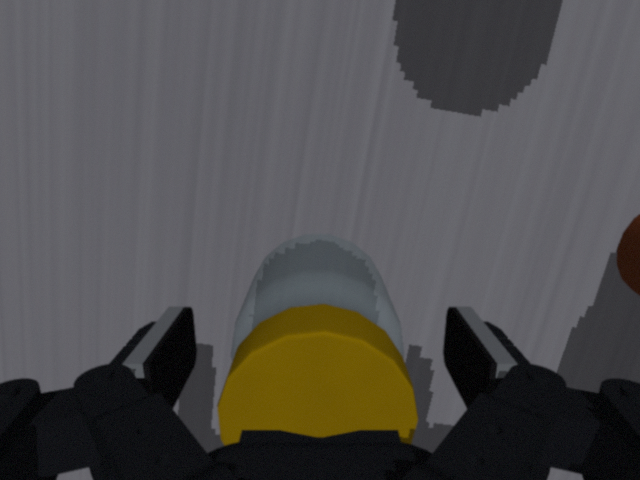

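The jar is centred between the fingers. I'll close on it.

step_arm(
  motion=[
    [0,-1,0,0.2,-0.2,0],
    [0,0,0,0,0,0],
    [0,0,0,0,0,0],
    [0,0,0,0,0,0],
    [0,0,0,0,0,0],
  ],
  jaw=30,
  force=40,
)

```text
clock: 28.65
position: [0.4235, 0.2996, 0.0234]
ee_rot: [0.649, 0.761, 0.002, 0.0]
ft_force: [1.0, 0.2, -2.2]
grip_width: 0.611
```

```bash
python3 - <<'E'
from h import *
plan([]); im=grab('wrist','w19'); _,d=load('w19')
hsv=cv2.cvtColor(im,cv2.COLOR_BGR2HSV).astype(int); H,S,V=hsv[...,0],hsv[...,1],hsv[...,2]
m=blob((H>16)&(H<30)&(S>110)&(V>60),(320,370)); c=max(cv2.findContours(m,0,1)[0],key=len).reshape(-1,2)
c=c[c[:,1]<c[:,1].min()+85]
# lid top edge visible arc
o,R,psi=pose()
P=plane(d,c,.08)[:,:2]*1000
# circle fit
A=np.c_[2*P,np.ones(len(P))]; s=np.linalg.lstsq(A,(P**2).sum(1),rcond=None)[0]; print('fit',s[:2].round(1),np.sqrt(s[2]+s[:2]@s[:2]).round(1), 'rel tool',((np.r_[s[:2],80]-o['position']*1000)@R).round(1), P[:,1].max().round(1))
E
```

```text
t 28.65 at [423.5 299.6  23.4] psi 9.1 tilt [0.0026 0.0029] F [ 1.   0.2 -2.2] w 52.2 j [-1.12  0.35  0.48  1.97 -0.21  0.86 -0.37]
untilt rot [ 0.17 -0.14  0.  ]
fit [421.9 306.2] 21.2 rel tool [  6.9  -0.4 -56.6] 327.8
```

View pics/w19.png

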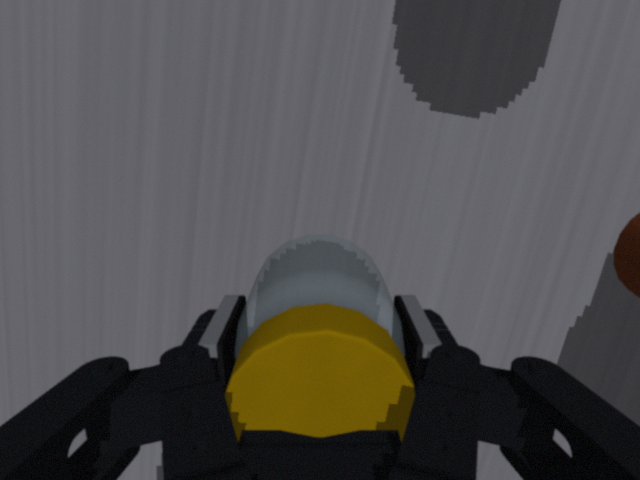

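```bash
python3 - <<'E'
from h import *
_,d=load('w19');o,R,psi=pose()
for q in [(320,331)]:
    p=plane(d,[q],.08)[0]*1000; print(p.round(1),((p-o['position']*1000)@R).round(1))
plan([(423.5,299.6,165,9,3),(617,28,165,9,7)])
E
```

```text
[419.5 320.8  80. ] [ 21.7  -0.4 -56.6]
t 28.7 at [423.5 299.6  23.4] psi 9.1 tilt [0.0025 0.0029] F [ 0.3 -0.4 -2.9] w 52.6 j [-1.12  0.35  0.48  1.97 -0.21  0.86 -0.37]
untilt rot [ 0.17 -0.14  0.  ]
3 [[-0.0,-0.0,-47.2,0,0,0.0],[-0.0,-0.0,-47.2,0,0,0.0],[-0.0,-0.0,-47.2,0,0,0.0]]
7 [[-42.6,21.2,0.0,0,0,-0.0],[-42.6,21.2,0.0,0,0,-0.0],[-42.6,21.2,0.0,0,0,-0.0],[-42.6,21.2,0.0,0,0,-0.0],[-42.6,21.2,0.0,0,0,-0.0],[-42.6,21.2,0.0,0,0,-0.0],[-42.6,21.2,0.0,0,0,-0.0]]
```

step_arm(
  motion=[
    [0,0,-30,0.2,-0.1,0],
    [0,0,-50,0,0,0],
    [0,0,-55,0,0,0],
    [-42,21,-4,0,0,0],
    [-43,21,0,0,0,0],
    [-43,21,0,0,0,0],
    [-43,21,0,0,0,0],
    [-43,21,0,0,0,0],
    [-43,21,0,0,0,0],
    [-40,20,0,0,0,0],
    [0,0,0,0,0,0],
    [0,0,0,0,0,0],
  ],
)

```text
clock: 30.2
position: [0.6192, 0.0219, 0.1653]
ee_rot: [0.647, 0.762, -0.001, -0.0]
ft_force: [-0.1, 0.6, -2.2]
grip_width: 0.62
```

```bash
python3 - <<'E'
from h import *
plan([(616.5,29.6,117,9,4)]); im=grab('wrist','w20')
E
```

```text
t 30.2 at [619.2  21.9 165.3] psi 9.3 tilt [-0.0019 -0.0009] F [-0.1  0.6 -2.2] w 53.0 j [-0.65  0.43  0.7   1.59 -0.29  1.23  0.27]
untilt rot [-0.12  0.03  0.  ]
4 [[2.0,-0.3,12.1,0,0,0.1],[2.0,-0.3,12.1,0,0,0.1],[2.0,-0.3,12.1,0,0,0.1],[2.0,-0.4,12.1,0,0,0.1]]
```

View pics/w20.png

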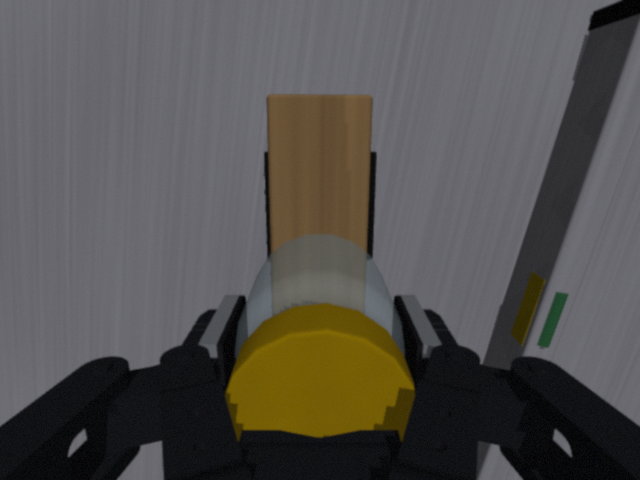

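step_arm(
  motion=[
    [3,-0.5,12,-0.1,0,0.1],
    [3,-0.5,12,0,0,0.1],
    [2,-0.3,12,0,0,0],
    [0,0,8,0,0,0],
    [0,0,0,0,0,0],
  ],
)

```text
clock: 30.88
position: [0.6146, 0.0338, 0.1172]
ee_rot: [0.647, 0.763, -0.0, -0.001]
ft_force: [0.2, -0.2, -2.9]
grip_width: 0.617
```

```bash
python3 - <<'E'
from h import *
plan([(616.5,29.6,108,9,3)]); im=grab('wrist','w21')
_,d=load('w21');P=plane(d,[(270,60),(370,60)],.084)
E
```

```text
t 30.88 at [614.6  33.8 117.2] psi 9.4 tilt [-0.002   0.0007] F [ 0.2 -0.2 -2.9] w 52.7 j [-0.65  0.46  0.68  1.65 -0.32  1.14  0.27]
untilt rot [-0.1  -0.06 -0.  ]
3 [[-1.5,0.4,3.1,0,0,0.1],[-1.5,0.4,3.1,0,0,0.1],[-1.5,0.4,3.1,0,0,0.1]]
```

View pics/w21.png

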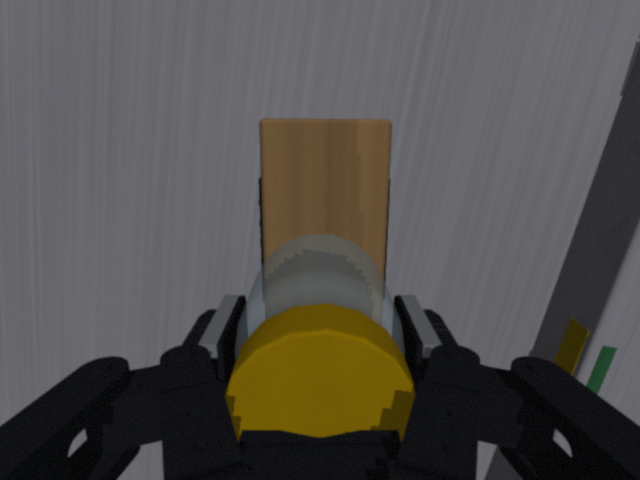

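```bash
python3 - <<'E'
from h import *
_,d=load('w21');X=np.array([np.cos(np.radians(8.9)),np.sin(np.radians(8.9))]);Y=np.array([-X[1],X[0]])
P=plane(d,[(261,119.5),(391,119.5)],.084)[:,:2]*1000; print((P@X).round(1),(P@Y).round(1)); o,_,_=pose(); p=o['position'][:2]*1000; print(p@X,p@Y)
Q=plane(d,[(321,234.5)],.0938)[:,:2]*1000; print('jar far base',Q@X,Q@Y)
E
```

```text
[587.5 640. ] [6.6 7.1]
612.7167435069424 -61.77304601474992
jar far base [612.19405612] [-38.6284517]
```

step_arm(
  motion=[
    [-2,0.8,3,-0.1,0,0.3],
    [-1.4,0.7,3,0,0,0],
    [0,0,2,0,0,0],
    [0,0,0,0,0,0],
  ],
)

```text
clock: 31.42
position: [0.6178, 0.0298, 0.1101]
ee_rot: [0.649, 0.761, 0.001, 0.0]
ft_force: [0.7, -0.5, -2.6]
grip_width: 0.617
```

```bash
python3 - <<'E'
from h import *
plan([(616.5,29.6,107.4,9,1)])
E
```

```text
t 31.43 at [617.8  29.8 110.1] psi 9.0 tilt [0.0023 0.0012] F [ 0.7 -0.5 -2.6] w 52.7 j [-0.64  0.48  0.68  1.65 -0.33  1.12  0.28]
untilt rot [ 0.14 -0.05  0.  ]
1 [[0.0,-1.3,2.7,0,0,0.0]]
```

step_arm(
  motion=[
    [0,-0.5,1.2,0.1,0,0],
    [0,0,1,0,0,0],
    [0,0,0.8,0,0,0],
    [0,0,0,0,0,0],
  ],
)

```text
clock: 31.92
position: [0.6176, 0.0298, 0.1074]
ee_rot: [0.649, 0.761, 0.001, 0.0]
ft_force: [-0.5, -0.4, -3.0]
grip_width: 0.617
```

step_arm(
  motion=[
    [0,0,0.8,0,0,0],
    [0,0,0.8,0,0,0],
  ],
)

```text
clock: 32.17
position: [0.6179, 0.0298, 0.1073]
ee_rot: [0.649, 0.761, 0.001, 0.0]
ft_force: [-5.0, 0.2, 8.2]
grip_width: 0.617
```

step_arm(
  motion=[
    [0,0,-0.3,0,0,0],
    [0,0,0,0,0,0],
    [0,0,0,0,0,0],
    [0,0,0,0,0,0],
    [0,0,-8,0,0,0],
    [0,0,-40,0,0,0],
    [0,0,-55,0,0,0],
    [0,0,-55,0,0,0],
  ],
  jaw=85,
)

```text
clock: 33.17
position: [0.6158, 0.0296, 0.2675]
ee_rot: [0.649, 0.76, -0.001, -0.002]
ft_force: [0.6, 0.4, 0.0]
grip_width: 0.995
```

```bash
python3 - <<'E'
from h import *
plan([(561,300,240,9,7)]);grab('wrist','w22')
E
```

```text
t 33.17 at [615.8  29.6 267.5] psi 9.0 tilt [-0.0042  0.    ] F [0.6 0.4 0. ] w 85.0 j [-0.68  0.35  0.74  1.46 -0.24  1.42  0.22]
untilt rot [-0.24 -0.04 -0.  ]
7 [[39.4,-1.7,3.9,0,0,0.0],[39.4,-1.7,3.9,0,0,0.0],[39.4,-1.7,3.9,0,0,0.0],[39.4,-1.7,3.9,0,0,0.0],[39.4,-1.7,3.9,0,0,0.0],[39.4,-1.7,3.9,0,0,0.0],[39.4,-1.7,3.9,0,0,0.0]]
```

View pics/w22.png

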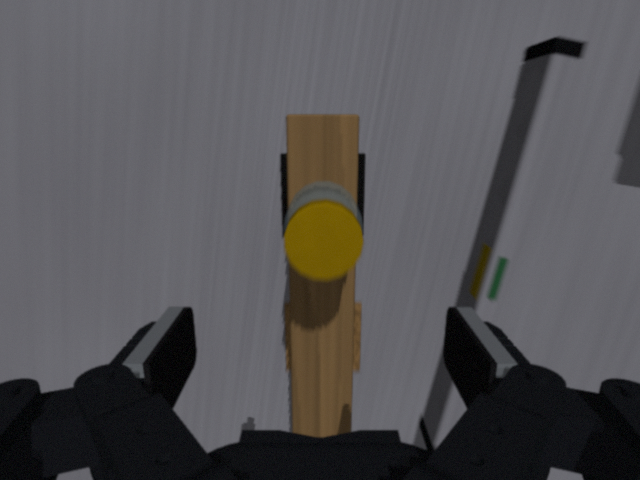

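The jar stands on the board over the rubber pad, with the lid at (323,241). I'll measure the lid centre and move on to the clay pot.

```bash
python3 - <<'E'
from h import *
im,d=load('w22')
hsv=cv2.cvtColor(im,cv2.COLOR_BGR2HSV).astype(int); H,S,V=hsv[...,0],hsv[...,1],hsv[...,2]
m=blob((H>19)&(H<30)&(S>200)&(V>80),(323,241)); r=rect(d,m,.164); print('lid',r)
X=np.array([np.cos(np.radians(8.9)),np.sin(np.radians(8.9))]);Y=np.array([-X[1],X[0]]); p=r[1][:2]; print(p@X,p@Y,'want 614.4 -67.1')
plan([(561,310,210,9,7)])
E
```

```text
lid (array([617.2,  27.4,  46.1,  49.5,  10.5]), array([616.9,  28.1, 164. ]))
613.8198030481511 -67.67916508002203 want 614.4 -67.1
t 33.23 at [618.3  29.2 275.5] psi 9.0 tilt [0.0052 0.0018] F [ 0.1 -0.9  6.5] w 85.0 j [-0.68  0.35  0.74  1.45 -0.24  1.43  0.21]
untilt rot [ 0.31 -0.06  0.  ]
7 [[40.9,-1.8,9.4,0,0,-0.0],[40.9,-1.8,9.4,0,0,-0.0],[40.9,-1.8,9.4,0,0,-0.0],[40.9,-1.8,9.4,0,0,-0.0],[40.9,-1.8,9.4,0,0,-0.0],[40.9,-1.8,9.4,0,0,-0.0],[40.9,-1.8,9.4,0,0,-0.0]]
```

step_arm(
  motion=[
    [41,-2,2,0.3,0,0],
    [41,-2,6,0,0,0],
    [41,-2,12,0,0,0],
    [41,-2,12,0,0,0],
    [41,-2,12,0,0,0],
    [41,-2,12,0,0,0],
    [35,-2,10,0,0,0],
    [0,0,0,0,0,0],
    [0,0,0,0,0,0],
  ],
)

```text
clock: 34.35
position: [0.5619, 0.3112, 0.2145]
ee_rot: [0.651, 0.759, 0.005, 0.003]
ft_force: [0.8, -0.5, 0.4]
grip_width: 0.996
```

```bash
python3 - <<'E'
from h import *
plan([]);grab('wrist','w23')
E
```

```text
t 34.35 at [561.9 311.2 214.5] psi 8.8 tilt [0.01   0.0038] F [ 0.8 -0.5  0.4] w 85.0 j [-1.04  0.41  0.62  1.48 -0.24  1.32 -0.25]
untilt rot [ 0.6  -0.13  0.  ]
```

View pics/w23.png

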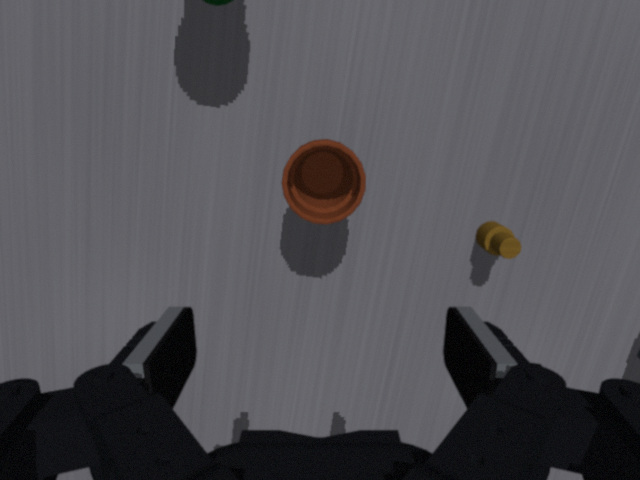

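The terracotta rim is centred at (324,181), with the green pot at the top-left edge, out of the way.

```bash
python3 - <<'E'
from h import *
im,d=load('w23')
hsv=cv2.cvtColor(im,cv2.COLOR_BGR2HSV).astype(int); H,S,V=hsv[...,0],hsv[...,1],hsv[...,2]
m=blob((H<14)&(S>80)&(V>30),(324,181)); r=rect(d,m,.07); print(r)
plan([(*r[0][:2],115,8.8,3),(*r[0][:2],42,8.8,4)])
E
```

```text
(array([561.2, 338.8,  57.3,  56.9,  56.5]), array([560.9, 339.7,  70. ]))
t 34.4 at [561.7 311.5 214.4] psi 8.8 tilt [0.0097 0.0043] F [ 0.2  0.  -0.1] w 85.0 j [-1.04  0.41  0.62  1.48 -0.24  1.32 -0.25]
untilt rot [ 0.59 -0.16  0.  ]
3 [[9.0,1.2,33.1,0,0,-0.0],[9.0,1.2,33.1,0,0,-0.0],[9.0,1.2,33.1,0,0,-0.0]]
4 [[0.0,0.0,18.2,0,0,-0.0],[0.0,0.0,18.2,0,0,-0.0],[0.0,0.0,18.2,0,0,-0.0],[0.0,0.0,18.2,0,0,-0.0]]
```

step_arm(
  motion=[
    [9,1.2,30,0.6,-0.1,0],
    [9,1.2,30,0,0,0],
    [9,1.2,30,0,0,0],
    [0,0,0,0,0,0],
  ],
)

```text
clock: 34.9
position: [0.565, 0.3349, 0.1255]
ee_rot: [0.654, 0.757, 0.002, 0.0]
ft_force: [-0.8, 0.6, 0.9]
grip_width: 0.996
```

```bash
python3 - <<'E'
from h import *
plan([(561,339.3,40,8.8,4)])
E
```

```text
t 34.9 at [565.  334.9 125.5] psi 8.4 tilt [0.0036 0.0027] F [-0.8  0.6  0.9] w 85.0 j [-1.03  0.52  0.58  1.53 -0.3   1.18 -0.25]
untilt rot [ 0.23 -0.12  0.  ]
4 [[1.2,-0.8,21.4,0,0,-0.1],[1.2,-0.8,21.4,0,0,-0.1],[1.2,-0.8,21.4,0,0,-0.1],[1.2,-0.8,21.4,0,0,-0.1]]
```

step_arm(
  motion=[
    [2.5,-1.6,18,0.2,-0.1,-0.1],
    [2.3,-1.6,18,0,0,-0.1],
    [0,0,20,0,0,0],
    [0,0,20,0,0,0],
    [0,0,6,0,0,0],
    [0,0,0,0,0,0],
  ],
)

```text
clock: 35.65
position: [0.5631, 0.3377, 0.0408]
ee_rot: [0.653, 0.757, 0.002, 0.001]
ft_force: [-0.0, 0.1, 0.0]
grip_width: 0.997
```

```bash
python3 - <<'E'
from h import *
plan([(561,339.3,40,8.8,1)])
E
```

```text
t 35.65 at [563.1 337.7  40.8] psi 8.4 tilt [0.0031 0.0016] F [-0.   0.1  0. ] w 85.1 j [-1.01  0.61  0.54  1.59 -0.35  1.03 -0.22]
untilt rot [ 0.19 -0.06  0.  ]
1 [[1.9,-1.8,0.8,0,0,-0.4]]
```

step_arm(
  motion=[
    [1.9,-1.8,0.5,0.2,0,-0.3],
    [0,0,0,0,0,0],
    [0,0,0,0,0,0],
    [0,0,0,0,0,0],
    [0,0,0,0,0,0],
  ],
  jaw=35,
  force=30,
)

```text
clock: 36.28
position: [0.5617, 0.34, 0.042]
ee_rot: [0.651, 0.759, 0.001, -0.0]
ft_force: [0.6, -0.0, -1.4]
grip_width: 0.654
```

```bash
python3 - <<'E'
from h import *
plan([(561,339.3,190,8.8,3),(626,200,200,9,4),(645,-118,190,9)]);grab('wrist','w24')
E
```

```text
t 36.27 at [561.7 340.   42. ] psi 8.7 tilt [0.0013 0.0027] F [ 0.6 -0.  -1.4] w 55.9 j [-1.01  0.61  0.54  1.59 -0.35  1.04 -0.22]
untilt rot [ 0.1  -0.14  0.  ]
3 [[-0.2,-0.3,-49.3,0,0,-0.0],[-0.2,-0.3,-49.3,0,0,-0.0],[-0.2,-0.3,-49.3,0,0,-0.0]]
4 [[-36.9,10.7,-2.5,0,0,-0.0],[-36.9,10.7,-2.5,0,0,-0.0],[-36.9,10.7,-2.5,0,0,-0.0],[-36.9,10.6,-2.5,0,0,-0.0]]
6 [[-52.8,-5.2,1.7,0,0,-0.0],[-52.8,-5.2,1.7,0,0,-0.0],[-52.8,-5.2,1.7,0,0,-0.0],[-52.8,-5.2,1.7,0,0,-0.0],[-52.8,-5.2,1.7,0,0,-0.0],[-52.8,-5.2,1.7,0,0,-0.0]]
```

View pics/w24.png

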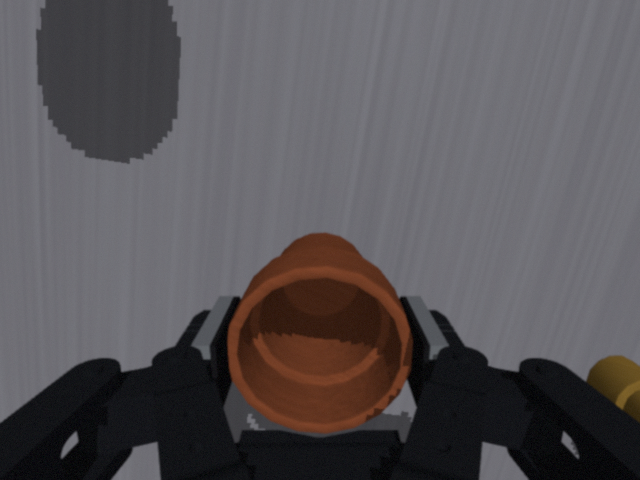

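```bash
python3 - <<'E'
from h import *
_,d=load('w24');o,R,psi=pose()
im,_=load('w24')
hsv=cv2.cvtColor(im,cv2.COLOR_BGR2HSV).astype(int); H,S,V=hsv[...,0],hsv[...,1],hsv[...,2]
p=plane(d,[(320,266.5),(320,432),(230,345),(411,345)],.07)*1000; print(((p-o['position']*1000)@R).round(1).tolist())
plan([(561.7,340,245,8.8,4),(643,-115,245,9)])
E
```

```text
[[27.3, -0.4, -27.9], [-30.2, -0.4, -28.0], [1.8, -28.1, -28.0], [1.7, 27.5, -27.9]]
t 36.33 at [561.7 340.   42. ] psi 8.7 tilt [0.0013 0.0027] F [-1.  -0.1 -1.9] w 56.1 j [-1.01  0.61  0.54  1.59 -0.35  1.04 -0.22]
untilt rot [ 0.1  -0.14  0.  ]
4 [[0.0,-0.0,-50.7,0,0,-0.0],[0.0,-0.0,-50.7,0,0,-0.0],[0.0,-0.0,-50.7,0,0,-0.0],[0.0,-0.0,-50.7,0,0,-0.0]]
9 [[-51.3,1.2,0.0,0,0,-0.0],[-51.3,1.2,0.0,0,0,-0.0],[-51.3,1.2,0.0,0,0,-0.0],[-51.3,1.1,0.0,0,0,-0.0],[-51.3,1.1,0.0,0,0,-0.0],[-51.3,1.1,0.0,0,0,-0.0],[-51.3,1.1,0.0,0,0,-0.0],[-51.3,1.1,0.0,0,0,-0.0],[-51.3,1.0,0.0,0,0,-0.0]]
```

step_arm(
  motion=[
    [0,0,-35,0.1,-0.1,0],
    [0,0,-52,0,0,0],
    [0,0,-56,0,0,0],
    [0,0,-56,0,0,0],
    [-20,0,-8,0,0,0],
    [-50,1.2,0,0,0,0],
    [-52,1.2,0,0,0,0],
    [-52,1.2,0,0,0,0],
  ],
)

```text
clock: 37.33
position: [0.5901, 0.1667, 0.2518]
ee_rot: [0.648, 0.761, -0.002, -0.001]
ft_force: [0.5, -0.4, -1.3]
grip_width: 0.659
```

```bash
python3 - <<'E'
from h import *
plan([(641,-119.7,245,9,7)])
E
```

```text
t 37.33 at [590.1 166.7 251.8] psi 9.2 tilt [-0.0045 -0.0016] F [ 0.5 -0.4 -1.3] w 56.3 j [-0.88  0.34  0.68  1.49 -0.22  1.39 -0.02]
untilt rot [-0.27  0.05  0.  ]
7 [[-41.5,0.6,1.0,0,0,0.0],[-41.5,0.7,1.0,0,0,0.0],[-41.5,0.7,1.0,0,0,0.0],[-41.5,0.7,1.0,0,0,0.0],[-41.5,0.7,1.0,0,0,0.0],[-41.5,0.7,1.0,0,0,0.0],[-41.5,0.8,1.0,0,0,0.0]]
```

step_arm(
  motion=[
    [-41,0.6,0,-0.2,0,0],
    [-42,0.7,0,0,0,0],
    [-42,0.7,0,0,0,0],
    [-42,0.7,0,0,0,0],
    [-42,0.7,0,0,0,0],
    [-42,0.7,0,0,0,0],
    [-38,0.7,0,0,0,0],
    [0,0,0,0,0,0],
    [0,0,0,0,0,0],
  ],
)

```text
clock: 38.45
position: [0.6347, -0.1385, 0.2436]
ee_rot: [0.653, 0.757, -0.005, -0.004]
ft_force: [-0.4, 0.5, -1.8]
grip_width: 0.66
```

```bash
python3 - <<'E'
from h import *
plan([(641,-119.7,140,9,5)])
E
```

```text
t 38.45 at [ 634.7 -138.5  243.6] psi 8.4 tilt [-0.0124 -0.0033] F [-0.4  0.5 -1.8] w 56.4 j [-0.4   0.47  0.77  1.39 -0.32  1.42  0.51]
untilt rot [-0.73  0.09  0.  ]
5 [[3.5,1.8,20.7,0,0,-0.1],[3.5,1.8,20.7,0,0,-0.1],[3.5,1.8,20.7,0,0,-0.1],[3.5,1.8,20.7,0,0,-0.1],[3.5,1.8,20.7,0,0,-0.1]]
```

step_arm(
  motion=[
    [6,2.2,18,-0.7,0.1,-0.3],
    [6,2.2,20,0,0,-0.1],
    [4,2,20,0,0,0],
    [1,1,20,0,0,0],
    [0,0,15,0,0,0],
    [0,0,0,0,0,0],
  ],
)

```text
clock: 39.2
position: [0.6385, -0.1148, 0.1457]
ee_rot: [0.648, 0.762, 0.0, -0.002]
ft_force: [0.4, 0.1, -0.3]
grip_width: 0.658
```

```bash
python3 - <<'E'
from h import *
plan([(641,-119.7,130,9,2)]);grab('wrist','w25')
E
```

```text
t 39.2 at [ 638.5 -114.8  145.7] psi 9.2 tilt [-0.0018  0.0026] F [ 0.4  0.1 -0.3] w 56.2 j [-0.42  0.52  0.73  1.53 -0.36  1.23  0.53]
untilt rot [-0.08 -0.16 -0.  ]
2 [[-2.6,0.8,7.9,0,0,0.1],[-2.6,0.8,7.9,0,0,0.1]]
```

View pics/w25.png

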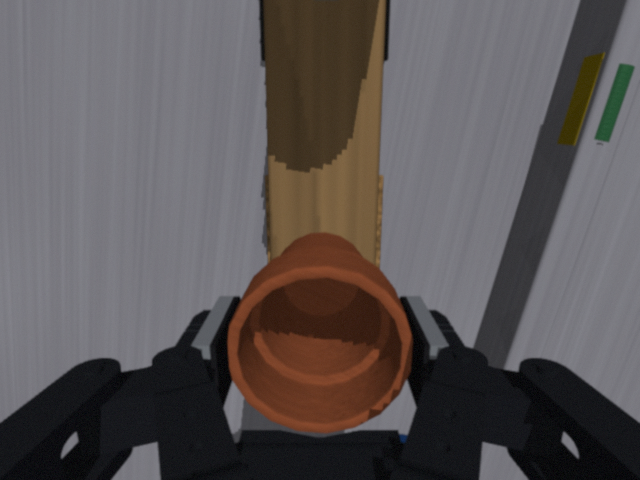

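step_arm(
  motion=[
    [-2.6,1,6,-0.1,-0.1,0.1],
    [-2.4,0.8,6,0,0,0],
    [0,0,2.5,0,0,0],
    [0,0,0,0,0,0],
  ],
)

```text
clock: 39.75
position: [0.6426, -0.1209, 0.1329]
ee_rot: [0.649, 0.761, 0.002, 0.001]
ft_force: [0.4, -0.9, -1.2]
grip_width: 0.658
```

```bash
python3 - <<'E'
from h import *
plan([(641,-119.7,126,9,2)]);grab('wrist','w26')
E
```

```text
t 39.75 at [ 642.6 -120.9  132.9] psi 9.1 tilt [0.0043 0.0005] F [ 0.4 -0.9 -1.2] w 56.2 j [-0.4   0.54  0.72  1.53 -0.37  1.2   0.54]
untilt rot [ 0.25  0.01 -0.  ]
2 [[0.7,-0.7,3.4,0,0,0.0],[0.7,-0.7,3.4,0,0,0.0]]
```

View pics/w26.png

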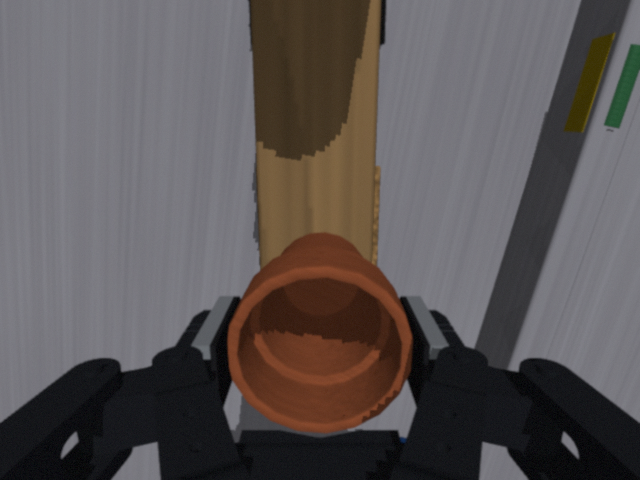

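step_arm(
  motion=[
    [0.7,-0.9,3,0.2,0,0],
    [0.6,-0.3,2,0,0,0],
    [0,0,1,0,0,0],
    [0,0,0,0,0,0],
  ],
)

```text
clock: 40.3
position: [0.6413, -0.1196, 0.1269]
ee_rot: [0.649, 0.761, 0.0, 0.0]
ft_force: [0.4, 0.8, -1.7]
grip_width: 0.651
```

```bash
python3 - <<'E'
from h import *
plan([(641,-119.7,126,9,2)])
E
```

```text
t 40.3 at [ 641.3 -119.6  126.9] psi 9.1 tilt [ 0.0012 -0.    ] F [ 0.4  0.8 -1.7] w 55.6 j [-0.4   0.55  0.72  1.54 -0.38  1.19  0.54]
untilt rot [ 0.07  0.01 -0.  ]
2 [[-0.0,-0.2,0.4,0,0,0.0],[-0.0,-0.2,0.4,0,0,0.0]]
```

step_arm(
  motion=[
    [0,0,0.8,0,0,0],
    [0,0,0.8,0,0,0],
    [0,0,0.4,0,0,0],
  ],
)

```text
clock: 40.67
position: [0.6415, -0.1198, 0.1255]
ee_rot: [0.649, 0.761, 0.001, 0.001]
ft_force: [-2.5, -0.1, 4.3]
grip_width: 0.657
```

Contact at 4.3 N. I'll release and go straight up.

step_arm(
  motion=[
    [0,0,0,0,0,0],
    [0,0,0,0,0,0],
    [0,0,0,0,0,0],
    [0,0,0,0,0,0],
    [0,0,-8,0,0,0],
    [0,0,-30,0,0,0],
    [0,0,-50,0,0,0],
    [0,0,-50,0,0,0],
    [20,0,-20,0,0,0],
    [30,0,0,0,0,0],
    [30,0,0,0,0,0],
    [0,0,0,0,0,0],
  ],
  jaw=85,
)

```text
clock: 42.18
position: [0.6284, -0.0398, 0.2933]
ee_rot: [0.65, 0.76, 0.002, 0.002]
ft_force: [0.7, -0.7, -1.1]
grip_width: 1.0
```

```bash
python3 - <<'E'
from h import *
plan([]);grab('wrist','w27')
E
```

```text
t 42.17 at [628.4 -39.8 293.3] psi 8.9 tilt [ 0.0061 -0.0005] F [ 0.7 -0.7 -1.1] w 85.4 j [-0.57  0.38  0.77  1.39 -0.26  1.47  0.34]
untilt rot [ 0.34  0.08 -0.  ]
```

View pics/w27.png

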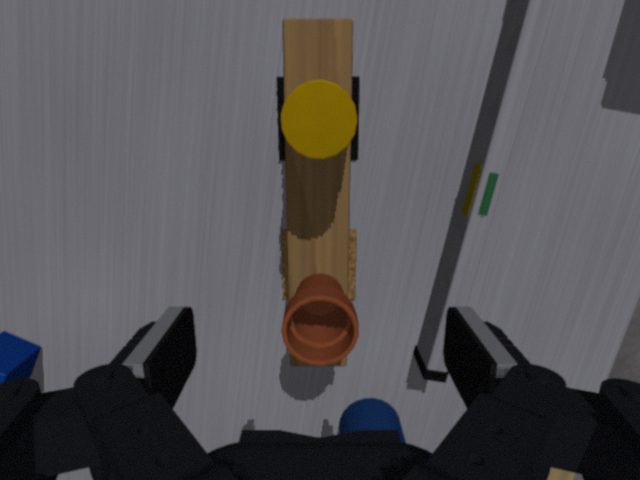

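The jar (319,119) and the pot (320,327) stand upright on the board. I'll measure both and the board ends, then move the arm aside for a scene check.

```bash
python3 - <<'E'
from h import *
im,d=load('w27')
hsv=cv2.cvtColor(im,cv2.COLOR_BGR2HSV).astype(int); H,S,V=hsv[...,0],hsv[...,1],hsv[...,2]
X=np.array([np.cos(np.radians(8.9)),np.sin(np.radians(8.9))]);Y=np.array([-X[1],X[0]])
m=blob((H>19)&(H<30)&(S>200)&(V>80),(319,119)); p=rect(d,m,.164)[1][:2]; print('lid',p@X,p@Y)
p=plane(d,[(320.5,327.5)],.154)[0,:2]*1000; print('pot',p@X,p@Y,'want 614.6 -218.8')
for q in([(283,20),(353,20)],[(291,366),(347,366)]):
    P=plane(d,q,.084)[:,:2]*1000; print('ends',(P@X).round(1),(P@Y).round(1))
plan([(560,200,280,9,6)])
E
```

```text
lid 614.116191007882 -67.72557819591188
pot 615.5624957992183 -216.18286294521974 want 614.6 -218.8
ends [587.3 640.6] [5.3 5.4]
ends [588.1 641.4] [-293.2 -293.4]
t 42.23 at [628.4 -41.7 293.4] psi 8.8 tilt [ 0.0063 -0.0014] F [-0.7 -0.8 -0.2] w 84.8 j [-0.57  0.38  0.77  1.39 -0.26  1.47  0.34]
untilt rot [ 0.34  0.13 -0.  ]
6 [[41.6,-5.1,2.2,0,0,-0.0],[41.6,-5.1,2.2,0,0,-0.0],[41.6,-5.0,2.2,0,0,-0.0],[41.6,-5.0,2.2,0,0,-0.0],[41.6,-5.0,2.2,0,0,-0.0],[41.6,-5.0,2.2,0,0,-0.0]]
```

step_arm(
  motion=[
    [45,0,0,0.3,0,0],
    [48,-4,0,0,0,0],
    [48,-6,0,0,0,0],
    [48,-6,0,0,0,0],
    [48,-8,0,0,0,0],
    [48,-8,0,0,0,0],
    [48,-8,0,0,0,0],
    [0,0,0,0,0,0],
    [0,0,0,0,0,0],
  ],
)

```text
clock: 43.35
position: [0.5413, 0.2777, 0.2939]
ee_rot: [0.658, 0.753, -0.001, 0.004]
ft_force: [0.7, 0.3, 0.2]
grip_width: 0.995
```

```bash
python3 - <<'E'
from h import *
plan([]); a=grab('scene','s28');b=grab('top','t28')
cv2.imwrite('pics/st28.png',np.hstack([cv2.resize(a[180:360,230:430],(400,360)),cv2.resize(b[130:290,220:400],(400,360))]))
E
```

```text
t 43.35 at [541.3 277.7 293.9] psi 7.7 tilt [ 0.0046 -0.0074] F [0.7 0.3 0.2] w 85.0 j [-1.06  0.3   0.65  1.44 -0.17  1.46 -0.28]
untilt rot [ 0.21  0.45 -0.  ]
```

View pics/s28.png

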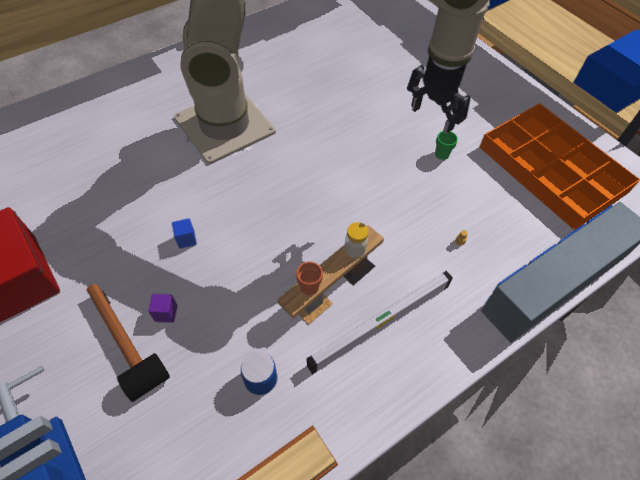

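View pics/st28.png

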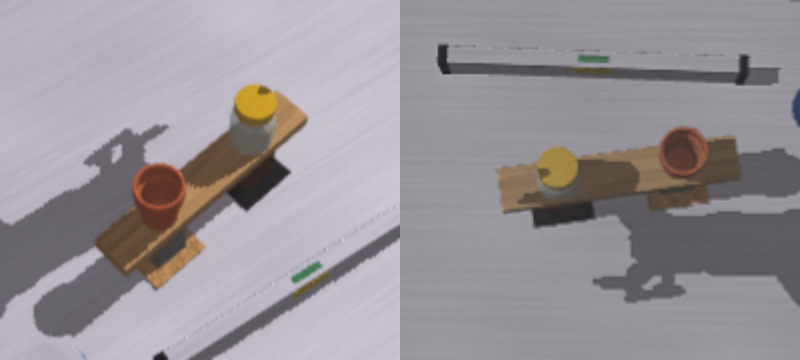

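```bash
python3 - <<'E'
from h import *
im,d=load('t28')
hsv=cv2.cvtColor(im,cv2.COLOR_BGR2HSV).astype(int); H,S,V=hsv[...,0],hsv[...,1],hsv[...,2]
X=np.array([np.cos(np.radians(8.9)),np.sin(np.radians(8.9))]);Y=np.array([-X[1],X[0]])
m=blob((H<11)&(S>100),(347,197)); x,y,w,h=cv2.boundingRect(m); print(x,y,w,h)
cv2.imwrite('pics/t28c.png',cv2.resize(im[180:220,325:370],(675,600),interpolation=cv2.INTER_CUBIC))
i2,d2=load('w27')
cv2.imwrite('pics/w27c.png',cv2.resize(i2[265:375,270:370],(545,600),interpolation=cv2.INTER_CUBIC))
E
```

```text
337 187 22 22
```

View pics/t28c.png

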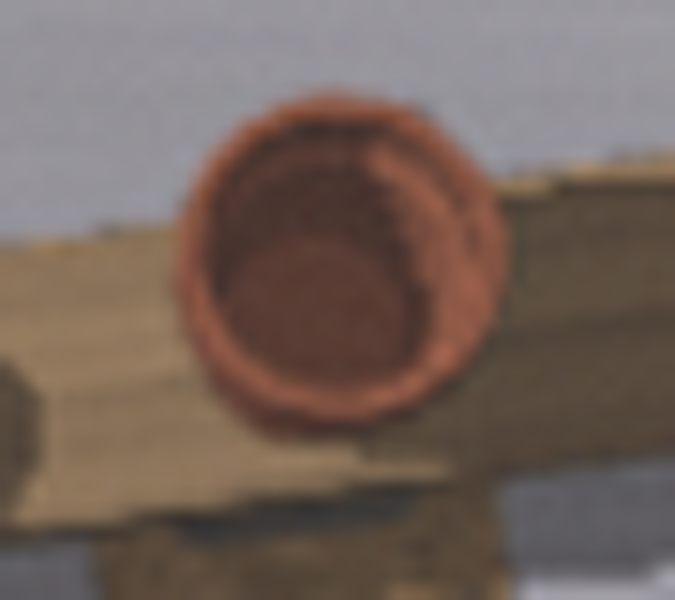

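View pics/w27c.png

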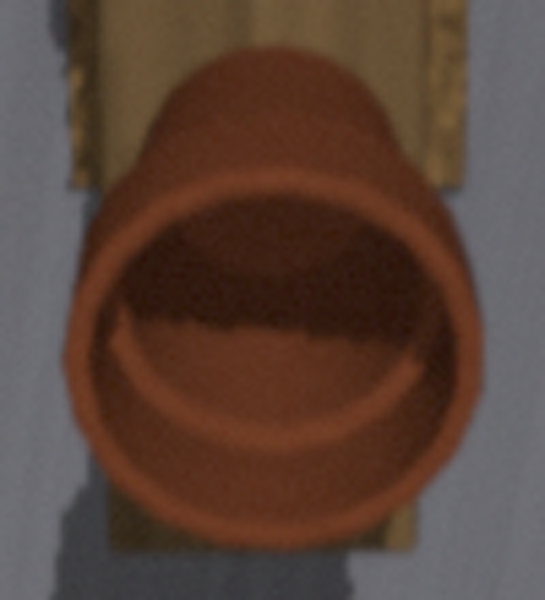

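```bash
python3 - <<'E'
from h import *
X=np.array([np.cos(np.radians(8.9)),np.sin(np.radians(8.9))]);Y=np.array([-X[1],X[0]])
_,d=load('w27'); P=plane(d,np.array([(275,170),(275,545),(68,350),(483,350)])/5.4545+[270,265],.154)[:,:2]*1000; print((P@X).round(1),(P@Y).round(1))
_,d=load('t28'); P=plane(d,np.array([(343,95),(343,420),(182,255),(506,255)])/15.+[325,180],.154)[:,:2]*1000; print((P@X).round(1),(P@Y).round(1))
im,_=load('t28');hsv=cv2.cvtColor(im,cv2.COLOR_BGR2HSV).astype(int); H,S,V=hsv[...,0],hsv[...,1],hsv[...,2]
m=blob((H>19)&(H<30)&(S>140),(291,206)); p=rect(d,m,.164)[1][:2]; print('lid',p@X,p@Y)
E
```

```text
[615.5 615.5 587.4 643.8] [-191.1 -247.8 -217.5 -217.6]
[640.9 583.5 616.5 608.6] [-224.1 -215.1 -191.7 -247.9]
lid 613.0937575358172 -69.08374968552637
```

Rim-edge measurements put the pot at Y -219.5, from both wrist and top views, against -218.8 wanted, and X within 3 mm. The jar is within 2 mm. Handing in.

```bash
python3 -c "
from workcell import manip
print(manip.hand_in())"
```

```text
the job is handed in; nothing more can be done
None
```

The stand is built and handed in at about 43.5 s of the 115 s allowed. I placed the wooden block on the rubber pad, then the concrete block on the cork pad. After that came the board across both, the jar over the wooden block and the terracotta pot over the concrete block.

**Last checks:**
- **Blocks:** each was within about 1 mm of its pad's centre just before release. They were not measured again afterwards, because the board hides them from the wrist camera.
- **Board:** it runs within about 1 mm of centrally over the pads and is centred end to end within about 1 mm.
- **Jar:** it is within about 1 mm of centre by the wrist camera and 2 mm by the top camera.
- **Pot:** it is within about 1 mm of centre by the wrist camera and 2–3 mm across the board by the top camera. A first reading by eye put it 2.6 mm off along the board. Measuring both rim edges gave under 1 mm in both views.
- **Left alone:** in the last scene picture the green pot, spirit level, mallet and the purple and blue blocks looked undisturbed. The gripper was open and clear of everything.

No check failed. The largest contact force I read was about 12 N, when the board touched down.

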